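# Roll a clip-in edge trim flush on a sloping panel with a hand roller kept in a T-track

## Robot

A 6-joint arm with a two-finger parallel gripper is mounted at the origin on a cart in front of the work surface, level with it; the furniture and walls round the work are solid. World frame = base frame: x ahead of the robot, y to its left, z up, the work surface at z = 0. Lengths are in mm, angles in rad, forces in N, time in s.
With the tool pointing down it reaches from about 350 to 975 mm from the base axis. Payload 7.1 kg.
Tool frame: the origin (TCP) lies on the mounting face of the last link; the fingertips stand 182 mm ahead of it and the grasp point (between the pads) lies 163 mm ahead of it; z points along the fingers, y is the direction in which the jaws open and shut (so a half turn about z gives the same grasp; the last joint's range is limited). The gripper opens to 88 mm and grips with 3 to 60 N. Pads are 20 mm wide; open, the fingers measure 115 mm over their backs; the gripper's body (75 mm by 178 mm) begins 61 mm behind the grasp point.
Start: joints at [1.269, 0.423, 1.63, -0, 1.089, -0.019], TCP at [174.372, 600.167, 404.675] pointing down, gripper open.
Joint ranges: [-3, 3], [-0.9, 2.11], [0.09, 2.58], [-1.31, 4.45], [0.11, 2.69], [-2.54, 2.54]. Speed limits (rad/s): [2.39, 2.39, 3.01, 3.14, 3.14, 3.14].

## Interface

Orientations are given as a unit quaternion [x, y, z, w].
In Python, from rig import telemetry, get_image, camera_params, order gives the robot as it stands.
- The arm moves only by the shell command python3 -m pendant 'ROWS' [FORCE]. ROWS is JSON, a list of rows, each a list of 3 entries, a list of its own where there are three numbers: the shift along the world's x, y, z as a fraction of full scale, then the turn about the world's z as a fraction of full scale, then the opening in per cent of the stroke, from 0 (shut) to 100 (fully open). A call has 1 to 12 rows; each row is the pose to reach, as a shift and turn from the pose commanded when the call began; what a row does not reach only later rows make up. Full scale, the value 1, is 20 cm for a shift and 0.5 rad for a turn. A row lasts 1/8 s, in which the tool goes at most 62.5 mm and 10.7 degrees, less where a joint would pass 70% of its speed; a pose out of reach is approached as far as the arm can. A call with a number of a shift or a turn outside -1 to 1 is refused whole. A call with a gripper value outside its range is refused whole. The fingers move at their own pace and stop on an object; FORCE is the grip in N (left out, the last holds). Time passes only in rows, so rows that repeat a pose let the fingers close. It gives the time, the measured TCP pose, the force and the opening at its end, in the units of the state.
- telemetry.state(): the state, without advancing time (a new reading comes with each control period).
- get_image(name): name is "scene" or "top" or "wrist"; returns the picture (480x640x3 uint8, red, green, blue); there is no depth.
- camera_params(name): a dict with "fovy" (degrees; the focal length in pixels is half the picture's height over the tangent of half this angle, whatever the lens; pixels are square), "cx", "cy" (the principal point, pixels), "xyz" and "orientation" of the camera in the world. Camera axes: x right, y up, looking along -z (the intrinsics and any distortion apply to the point x, -y, -z); pixel columns grow to the right and rows downward; lengths in mm; the calibration is good to about 2 mm. A picture is of the moment at which its call begins: read the wrist's pose just before it. camera_params takes no time and is no camera call; for the wrist camera it gives the pose at the moment of the call.
- order.sign_off(): hands the job in, once; it reports no verdict.
The state is a dict: "clock": time; "q": joint angles; "qvel": joint speeds; "joint_torque": joint torques, N m; "tool_pos": TCP position; "tcp_rot": TCP orientation; "ft_force": force on the tool from outside, world axes, zero at the start; "torque": the same for the moment, N m; "opening": finger opening in mm.
Only numpy, scipy, OpenCV 4.12 (cv2) and the standard library are available. Lean on these libraries where they do the work, as an engineer would, in place of code of your own. Each camera call takes 0.05 s, during which the arm holds its last target. There are 200 camera calls.

## Task

Slide the hand roller along its T-track to the open end and lift it off, then press the clip-in metal trim flush into the sloping panel edge by rolling over it firmly from the end with the steel cap to the other end. Keep the roller square to the slope and let nothing but the roller touch the panel fixture. Then set the roller back into the open end of the track, slide it back fully under the lips and let it go, leaving the other things on the table where they are.

Things in the scene. Friction and masses are not known exactly. Their poses are not given: they have to be found in the camera images.
- track: Fixed aluminium T-track, 190 x 100 x 66 mm. Origin: centre of its underside on the table; x along the track, open end at -x (robot's side), a stop plate closes +x. Two ledges at z = 52 mm, 54 mm apart, carry the roller's flange between side guides 70 mm apart; the wheel hangs between them. From x = -12 to +95 mm lips cover the flange (underside z 61, top 66 mm, slot 30 mm).
- track_open (a point): Middle of the track's open end, level with the ledges (52 mm above the table); axes as the track's. Here, from 40 mm in front of this point (a 3 mm high nub) to 40 mm behind it (where the lips begin), the roller's flange can be lifted out and set in.
- track_home (a point): Middle of the lipped part of the track, level with the ledges, 92 mm from track_open along the track's x; a roller centred here is fully under the lips.
- roller_grip (a point): Hand roller, about 0.36 kg: centre of its wooden handle. z up along the handle, x the rolling direction (starts along the track's x), y along the axle. Handle 26 mm (x) x 34 mm (y) x 60 mm high. Below it a 20 mm round neck and a flange 64 x 64 x 6 mm, its underside 59 mm below this point. It starts standing under the lips, flange on the ledges, this point 111 mm above the table.
- wheel_low (a point): Lowest point of the roller's wheel, 105 mm below roller_grip; axes as roller_grip's. The free-turning rubber wheel has a radius of 20 mm and is 36 mm wide (y), in a fork 48 mm wide and 20 mm long.
- fixture: Fixed steel fixture, base plate 120 x 200 mm, that carries the sloping plywood panel. Origin: centre of its underside on the table, z up, y along the panel. Touch it with nothing but the roller.
- panel: Plywood panel 48 mm thick (x), 186 mm long (y). Origin: middle of its upper edge face, 90 mm above the table. z: outward normal of that face, leaning 32 degrees from vertical to the fixture's -x (robot's side). The trim sits in a 26 mm groove between two 11 mm wide shoulders in the plane z = 0. A steel cap, 4 mm high, crosses the face at y = -93 to -79 mm (the cap end).
- edge_first (a point): Middle of the first trim section (next to the cap), at the height of the flush face; axes as the panel's.
- edge_last (a point): Middle of the last trim section (at the plain end), 128 mm along the panel's y from edge_first, at the height of the flush face; axes as the panel's.
- trim_0 (a joint): Aluminium trim section 0 (next to the cap), 24 mm wide, 32 mm long, centred -64 mm along the panel's y from its origin. Value in m pressed in along the panel's -z: 0 stands 6 mm proud, 0.006 is flush (its stop); starts at 0 to 0.002. It stays where it is pushed; friction holds it against about 7 N, and at 0.006 it rests on its stop.
- trim_1 (a joint): Aluminium trim section 1 (number 2 counted from the cap), 24 mm wide, 32 mm long, centred -32 mm along the panel's y from its origin. Value in m pressed in along the panel's -z: 0 stands 6 mm proud, 0.006 is flush (its stop); starts at 0 to 0.002. It stays where it is pushed; friction holds it against about 7 N, and at 0.006 it rests on its stop.
- trim_2 (a joint): Aluminium trim section 2 (number 3 counted from the cap), 24 mm wide, 32 mm long, centred 0 mm along the panel's y from its origin. Value in m pressed in along the panel's -z: 0 stands 6 mm proud, 0.006 is flush (its stop); starts at 0 to 0.002. It stays where it is pushed; friction holds it against about 7 N, and at 0.006 it rests on its stop.
- trim_3 (a joint): Aluminium trim section 3 (number 4 counted from the cap), 24 mm wide, 32 mm long, centred 32 mm along the panel's y from its origin. Value in m pressed in along the panel's -z: 0 stands 6 mm proud, 0.006 is flush (its stop); starts at 0 to 0.002. It stays where it is pushed; friction holds it against about 7 N, and at 0.006 it rests on its stop.
- trim_4 (a joint): Aluminium trim section 4 (at the plain end), 24 mm wide, 32 mm long, centred 64 mm along the panel's y from its origin. Value in m pressed in along the panel's -z: 0 stands 6 mm proud, 0.006 is flush (its stop); starts at 0 to 0.002. It stays where it is pushed; friction holds it against about 7 N, and at 0.006 it rests on its stop.
- brush_pot_mid (a point): Bystander, leave alone: pot of brushes, 68 x 82 mm, 222 mm tall with the brushes; point on its axis 50 mm up, stands between track and fixture at the back.
- stone_mid (a point): Bystander, leave alone: grey whetstone, 40 x 120 x 22 mm, lying between track and fixture at the front, long side along its own y; point at its centre.
- tub_mid (a point): Bystander, leave alone: round tub with an orange lid, 77 mm across, 57 mm high, at the left; point at its centre.
- sanding_block_mid (a point): Bystander, leave alone: wooden sanding block 46 x 80 x 28 mm, on the desk at the right; point at its centre.
- jar_mid (a point): Bystander, leave alone: round jar with a black lid, 60 mm across, 88 mm high, on the desk at the right; point at its centre.
- tape_roll_mid (a point): Bystander, leave alone: roll of pale tape, 60 mm across, 19 mm high, on the desk at the right; point at its centre.

How it is judged (in metres and radians):
On the way, in this order (a step that is already met when the one before it is completed fails the run):
1. the roller has been lifted clear of the track (z of roller_grip in the frame of track above 0.15 m), for 0.1 s.
2. the first trim section, next to the cap, is pressed flush while the last three still stand proud (value of joint trim_0 above 0.0042 m and value of joint each of trim_2, trim_3, trim_4 below 0.0042 m), for 0.1 s.
3. the first three sections are flush while the last still stands proud (value of joint each of trim_0, trim_1, trim_2 above 0.0042 m and value of joint trim_4 below 0.0042 m), for 0.1 s.
4. all five sections are flush (value of joint each of trim_0, trim_1, trim_2, trim_3, trim_4 above 0.0042 m), for 0.2 s.
At the end, for the whole second after the job is handed in: All five trim sections are within 1.8 mm of flush, and the roller stands upright and at rest on the track's ledges, its centre at least 17 mm under the lips (track x over 5 mm), released (all of step 4 and x of roller_grip in the frame of track between 0.005 and 0.07 m and y of roller_grip in the frame of track between -0.012 and 0.012 m and z of roller_grip in the frame of track between 0.104 and 0.12 m and angle between roller_grip's own z axis and vertical below 0.12 rad and linear speed of roller below 0.02 m/s); the robot touches nothing.
It fails at once if the hand or arm touches the panel fixture (contact force between any of the fingers, the arm and fixture above 2 N).
It fails at once if the roller presses on the panel while more than 17 degrees off square to the slope (contact force between roller and fixture above 3 N and angle between the z axis of roller_grip and the z axis of panel, either way round above 0.3 rad).
It fails at once if another thing on the table is shifted by more than 25 mm (distance of any of brush_pot_mid, stone_mid, tub_mid, sanding_block_mid, jar_mid, tape_roll_mid from where it was at the start of the episode above 0.025 m).
It also fails if it takes over 61 s, if anything falls off the work surface, if the arm or the gripper's body presses on something with over 40 N, if the wrist force passes 120 N, or if a joint passes its speed limit or range.

## Working session

There is one attempt and no reset: what is moved stays moved. The work goes in short steps, Python scripts to look and compute and a shell command to move; the robot and the scene stay as the last step left them, time stands still between calls to the robot, and variables do not carry over. Pictures are saved under pics/ and viewed, about 8 in all and at most 12, crops included, and the job is handed in when it is done.

```bash
mkdir -p pics; ls
cat > h.py <<'E'
import numpy as np, cv2
from scipy.spatial.transform import Rotation as R
from rig import telemetry, get_image, camera_params
def snap(n,f):
    p=camera_params(n); im=get_image(n); cv2.imwrite(f'pics/{f}.png',im[:,:,::-1]); return im,p
def ray(p,uv):
    f=240/np.tan(np.radians(p['fovy'])/2)
    d=np.array([(uv[0]-p['cx'])/f,-(uv[1]-p['cy'])/f,-1.])
    return np.array(p['xyz']),R.from_quat(p['orientation']).apply(d)
def onz(p,uv,z):
    o,d=ray(p,uv); return o+d*(z-o[2])/d[2]
def proj(p,X):
    f=240/np.tan(np.radians(p['fovy'])/2)
    c=R.from_quat(p['orientation']).inv().apply(np.array(X)-p['xyz'])
    return p['cx']+f*c[...,0]/-c[...,2], p['cy']-f*c[...,1]/-c[...,2]
E
python3 - <<'E'
from h import *
import json
s=telemetry.state(); print(s)
for n in('top','scene','wrist'):
    im,p=snap(n,n+'0'); print(n,p); json.dump(p,open(f'pics/{n}0.json','w'),default=lambda a:np.array(a).tolist())
E
```

```text
pics
{'clock': 0.0, 'q': array([ 1.26901307e+00,  4.23841737e-01,  1.63068599e+00,  2.35198581e-06,
        1.08858315e+00, -1.90149141e-02]), 'qvel': array([ 0.00039496, -0.00046214, -0.00010266,  0.00293822, -0.00082816,
       -0.00114007]), 'joint_torque': array([-7.45177331e-04, -5.44607449e+01, -2.73680323e+01,  6.44807867e-02,
        2.24716763e-02, -7.56231839e-05]), 'tool_pos': array([174.28646368, 599.92048277, 403.90249776]), 'tcp_rot': array([ 1.40914109e-01,  9.90021534e-01, -7.49200018e-04, -1.22267320e-04]), 'ft_force': array([ 0.36317391, -0.4421276 ,  0.11818886]), 'torque': array([ 0.00648263, -0.02555003,  0.04908975]), 'opening': 87.65858458174452}
top {'fovy': 46.52773534782071, 'cx': 318.8771627528112, 'cy': 242.6631199971358, 'xyz': array([ 241.40715183,   98.65682255, 1793.36282953]), 'orientation': array([ 0.05909238, -0.06713194, -0.69451479,  0.71389817])}
scene {'fovy': 57.52476123414089, 'cx': 321.5975069805728, 'cy': 241.31270300551276, 'xyz': array([ -89.01755597, -590.0709635 ,  635.25531409]), 'orientation': array([ 0.45843725, -0.17206525, -0.33045106,  0.80686488])}
wrist {'fovy': 63.142291624849484, 'cx': 324.6804988760492, 'cy': 242.14256017917836, 'xyz': array([ 98.40457382, 621.19658535, 383.82338579]), 'orientation': array([-0.11637363, -0.0872076 ,  0.59432335,  0.79096888])}
```

View pics/top0.png

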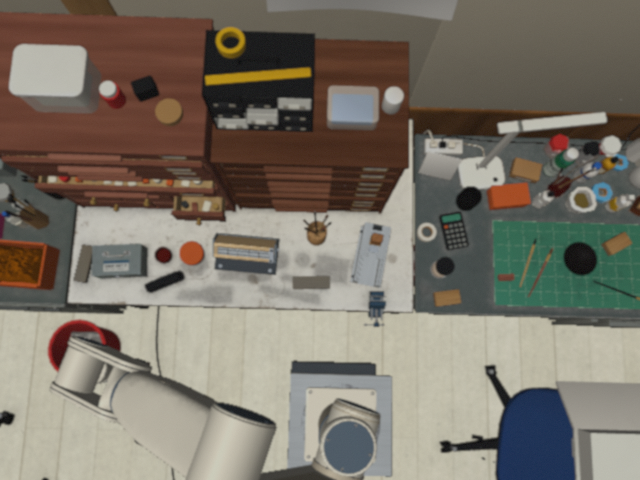

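View pics/scene0.png

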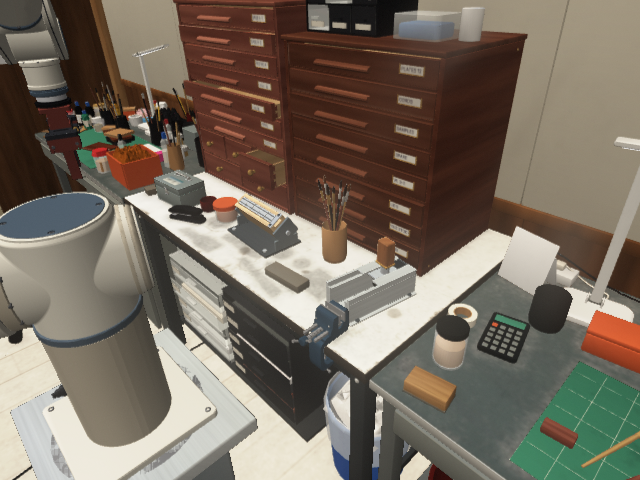

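Run:
```python
from h import *
import json
p=json.load(open('pics/top0.json'));q=json.load(open('pics/scene0.json'))
for n,uv,z in[('track c',(370,256),66),('tr far L',(361,225),66),('tr far R',(389,227),66),('near L',(353,283),66),('near R',(380,286),66),('handle',(376,240),141),('pot',(316,236),60),('stone',(311,282),22),('stoneL',(293,282),22),('stoneR',(329,282),22),('fix',(246,253),50),('fixTL',(217,236),90),('fixTR',(278,238),90),('fixBL',(213,265),0),('fixBR',(276,273),0)]:
    print(n,onz(p,uv,z).round())
print('scene handle top',onz(q,(386,239),141).round())
import cv2
a=cv2.imread('pics/top0.png')[200:310,200:410]; b=cv2.resize(a,None,fx=3.6,fy=3.6,interpolation=cv2.INTER_CUBIC); cv2.imwrite('pics/topcrop.png',b)
```

```text
track c [516. -78.  66.]
tr far L [614. -49.  66.]
tr far R [ 611. -138.   66.]
near L [430. -26.  66.]
near R [ 422. -110.   66.]
handle [553. -88. 141.]
pot [576.  93.  60.]
stone [434. 104.  22.]
stoneL [432. 162.  22.]
stoneR [435.  47.  22.]
fix [517. 312.  50.]
fixTL [561. 400.  90.]
fixTR [560. 210.  90.]
fixBL [482. 423.   0.]
fixBR [462. 218.   0.]
scene handle top [566. -90. 141.]
```

View pics/wrist0.png

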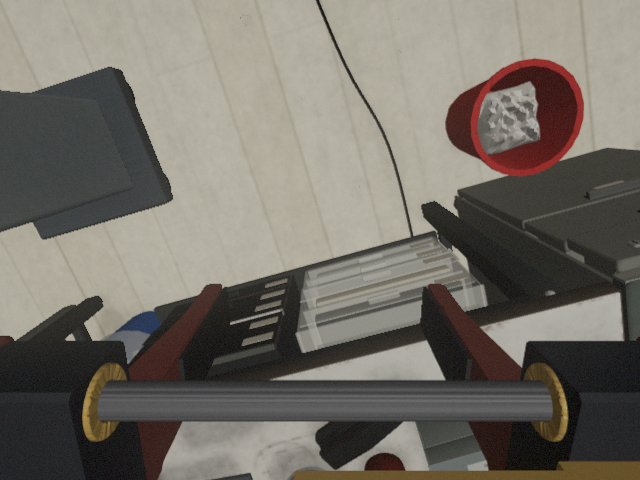

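```bash
python3 -m pendant '[[[0.3,-0.3,0.4],0,100],[[0.6,-0.5,0.4],0,100],[[0.8,-0.8,0.4],0.3,100],[[1,-1,0.4],0.5,100],[[1,-1,0.4],0.5,100]]' && python3 -m pendant '[[[0.25,-0.25,0],0,100],[[0.25,-0.4,0],0,100],[[0.25,-0.4,0],0,100],[[0.25,-0.4,0],0,100]]'
python3 - <<'E'
from h import *
import json
im,p=snap('wrist','w1'); print(p, R.from_quat(p['orientation']).apply([0,0,-1])); json.dump(p,open('pics/w1.json','w'),default=lambda a:np.array(a).tolist())
E
```

```text
clock: 0.78
tool_pos: [375.5, 398.4, 484.9]
tcp_rot: [0.016, 1.0, -0.0, 0.0]
ft_force: [-0.1, -0.3, 0.1]
opening: 87.9
clock: 1.27
tool_pos: [424.3, 320.5, 484.7]
tcp_rot: [0.017, 1.0, 0.0, -0.0]
ft_force: [-0.5, 0.6, -0.0]
opening: 87.5
{'fovy': 63.142291624849484, 'cx': 324.6804988760492, 'cy': 242.14256017917836, 'xyz': array([345.2940747 , 322.37765445, 464.53554612]), 'orientation': array([-0.1041077 , -0.1016986 ,  0.68810003,  0.71087083])} [ 0.28786216 -0.00805663 -0.95763796]
```

View pics/w1.png

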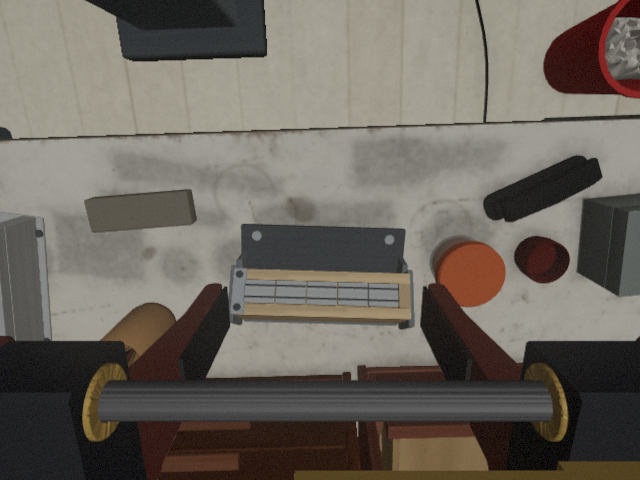

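Run:
```python
from h import *
import json
p=json.load(open('pics/w1.json')); im=cv2.imread('pics/w1.png')
hsv=cv2.cvtColor(im,cv2.COLOR_BGR2HSV)
m=cv2.inRange(hsv,(10,60,110),(30,180,255)); m[:258]=0;m[330:]=0;m[:,:225]=0;m[:,420:]=0
n,l,st,c=cv2.connectedComponentsWithStats(m)
for i in range(1,n):
    if st[i,4]>60:
        pts=np.argwhere(l==i)[:,::-1].astype(np.float32); print(st[i],c[i].round(1),cv2.minAreaRect(pts))
cv2.imwrite('pics/w1c.png',cv2.resize(im[215:335,220:425],None,fx=3.9,fy=3.9,interpolation=cv2.INTER_CUBIC))
```

```text
[ 243  269  168   51 3910] [332.8 295.1] ((327.1293640136719, 293.81573486328125), (167.04629516601562, 46.144561767578125), 1.624976396560669)
```

View pics/w1c.png

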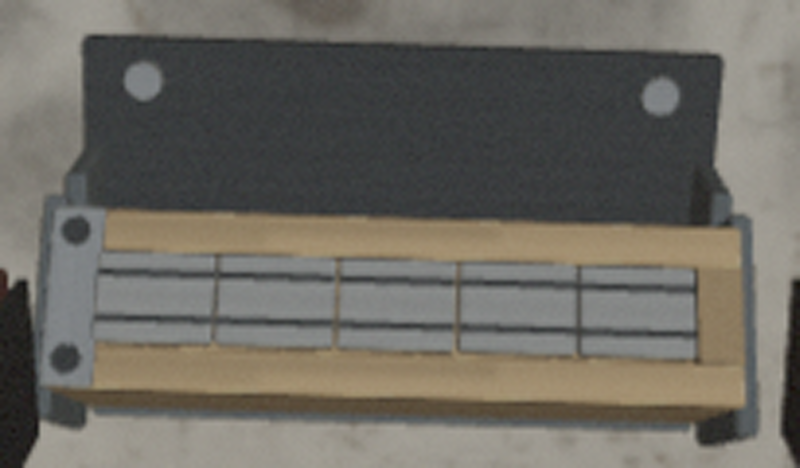

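Run:
```python
from h import *
import json
p=json.load(open('pics/w1.json'))
def c(u,v,z): return onz(p,(220+u/3.9,215+v/3.9),z)
s=24*np.sin(np.radians(32)); k=24*np.cos(np.radians(32))
NR=c(741,229,90-s);FR=c(744,405,90+s);NL=c(105,209,90-s);FL=c(93,387,90+s)
print(NR,FR,NL,FL,'xdiff',2*k,'len',np.linalg.norm(NR-NL),np.linalg.norm(FR-FL),'should 172')
ang=[np.degrees(np.arctan2(-(a-b)[0],(a-b)[1])) for a,b in((NR,NL),(FR,FL))]; print('yaw fixture',ang)
yv=((NR-NL)+(FR-FL));yv[2]=0;yv/=np.linalg.norm(yv)
o=(NR+FR)/2-93*yv; o2=(NL+FL)/2+79*yv; print('panel o',o,o2)
# trims centres: seams and cols
for n,u,v,yy in(('tr0',155,299,-64),('tr4',637,313,64)): 
    X=c(u,v,90+4.5); print(n,X,'pred',o+yv*yy)
print('stone',onz(p,(140,208),22),'tub',onz(p,(470,272),57))
q=json.load(open('pics/top0.json'))
```

```text
[499.64962212 408.50852442  77.28193766] [539.2865466  405.15926824 102.71806234] [488.1763517  236.05829808  77.28193766] [528.38349142 234.11465426 102.71806234] xdiff 40.70630861550845 len 172.83146848336582 171.39176345702379 should 172
yaw fixture [np.float64(-3.8063308736365333), np.float64(-3.6473232161556357)]
panel o [513.42258803 314.03059911  90.        ] [513.41534317 313.91938456  90.        ]
tr0 [507.49159377 250.8019298   94.5       ] pred [509.26224648 250.16596447  90.        ]
tr4 [515.70308928 377.89764955  94.5       ] pred [517.58292959 377.89523375  90.        ]
stone [430.29339177 107.31230874  22.        ] tub [507.88007626 479.89297272  57.        ]
```

```bash
python3 -m pendant '[[[0.1,-0.3,0],-0.33,100],[[0.2,-0.6,0],-0.67,100],[[0.2,-0.9,0],-1,100],[[0.2,-1,0],-1,100]]' && python3 -m pendant '[[[0.05,-0.3,0],-0.33,100],[[0.1,-0.6,0],-0.67,100],[[0.18,-0.7,0],-1,100]]' && python3 -m pendant '[[[0,0,0],-0.33,100],[[0,0,0],-0.67,100],[[0,0,0],-1,100]]' && python3 -m pendant '[[[0,0,0],-0.34,100],[[0,0,0],-0.34,100],[[0,0,0],-0.34,100]]'
python3 - <<'E'
from h import *
import json
im,p=snap('wrist','w2'); json.dump(p,open('pics/w2.json','w'),default=lambda a:np.array(a).tolist())
print(p)
E
```

```text
clock: 1.82
tool_pos: [464.3, 118.8, 484.6]
tcp_rot: [0.265, 0.964, -0.0, -0.0]
ft_force: [0.2, 0.1, 0.1]
opening: 87.9
clock: 2.2
tool_pos: [500.7, -21.2, 484.8]
tcp_rot: [0.496, 0.868, -0.0, 0.0]
ft_force: [-0.1, 0.2, 0.6]
opening: 87.7
clock: 2.58
tool_pos: [500.8, -18.7, 484.6]
tcp_rot: [0.695, 0.719, 0.0, -0.0]
ft_force: [-0.5, 0.6, -0.1]
opening: 87.8
clock: 2.95
tool_pos: [500.6, -19.2, 484.6]
tcp_rot: [0.751, 0.661, -0.0, -0.0]
ft_force: [0.3, 0.9, -0.3]
opening: 87.9
{'fovy': 63.142291624849484, 'cx': 324.6804988760492, 'cy': 242.14256017917836, 'xyz': array([510.64693063,  58.48843046, 464.4662605 ]), 'orientation': array([-0.14453759,  0.0090051 , -0.06273105,  0.98746778])}
```

View pics/w2.png

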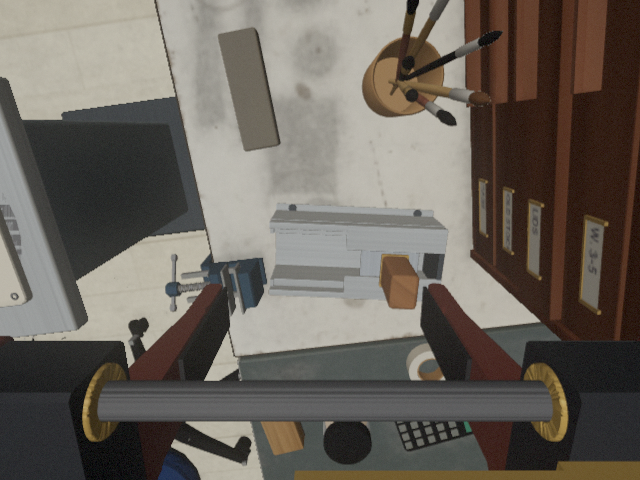

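Run:
```python
from h import *
im=cv2.imread('pics/w2.png')
cv2.imwrite('pics/w2c.png',cv2.resize(im[195:320,258:458],None,fx=4,fy=4,interpolation=cv2.INTER_CUBIC))
hsv=cv2.cvtColor(im,cv2.COLOR_BGR2HSV)
m=cv2.inRange(hsv,(3,110,60),(20,255,255)); m[:240]=0;m[315:]=0;m[:,:370]=0;m[:,422:]=0
pts=np.argwhere(m)[:,::-1]; print(len(pts),pts.min(0),pts.max(0))
```

```text
1620 [380 254] [418 308]
```

View pics/w2c.png

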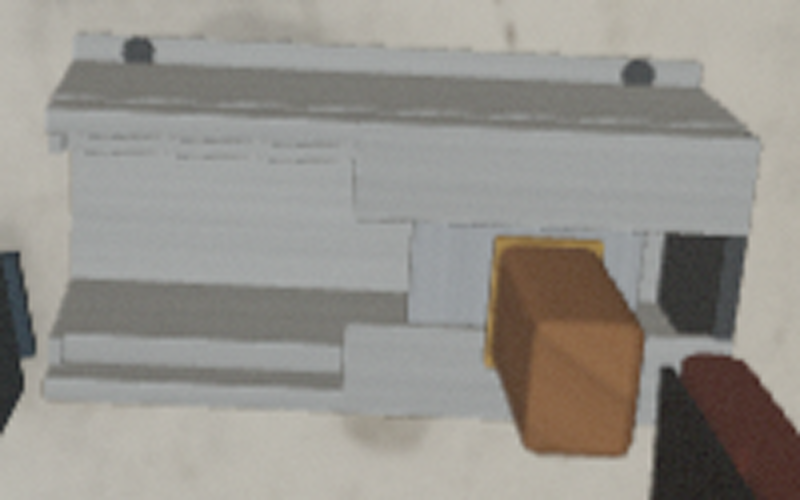

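Run:
```python
from h import *
import json
p=json.load(open('pics/w2.json'))
def c(u,v,z): return onz(p,(258+u/4,195+v/4),z)
A=c(50,107,66);B=c(758,137,66);C=c(42,398,66);D=c(655,423,66)
print(A,B,C,D,'len',np.linalg.norm(A-B),'190; w',np.linalg.norm(A-C),'100')
for a,b in((A,B),(C,D)): print(np.degrees(np.arctan2((b-a)[1],(b-a)[0])))
L=c(354,172,66);L2=c(345,355,66);print('lip start',L,L2)
H=[c(u,v,141) for u,v in((540,322),(640,320),(630,452),(528,450))]; print(H,np.mean(H,0), np.linalg.norm(H[0]-H[1]),np.linalg.norm(H[1]-H[2]))
print('angle of handle', np.degrees(np.arctan2(*(H[2]-H[1]+H[3]-H[0])[:2])))
b=np.mean([c(497,240,78),c(603,242,78)],0);print('y+ handle bottom edge mid?',b)
x=(B-A);x/=np.linalg.norm(x);y=np.array([-x[1],x[0],0]);o=(A+B)/2-50*y;print('origin',o,'open',o-52*x,'home',o+40*x,'handle in track',(np.mean(H,0)-o)@x,(np.mean(H,0)-o)@y)
print('lip',(L-o)@x,(L2-o)@x, 'C', (C-o)@x,(C-o)@y)
print('vise top',c(20,300,60))
s=telemetry.state();print(s['tool_pos'],2*np.degrees(np.arctan2(s['tcp_rot'][0],s['tcp_rot'][1])))
```

```text
[442.18013164 -30.43457589  66.        ] [625.99035325 -62.0843904   66.        ] [ 426.21679145 -112.01335398   66.        ] [ 594.44882562 -141.13257485   66.        ] len 186.51516915355745 190; w 83.12596023013528 100
-9.769812781555556
-9.82000762197297
lip start [519.26538114 -58.14365727  66.        ] [ 511.01844594 -109.87791741   66.        ]
[array([554.7381941 , -75.82274451, 141.        ]), array([576.76957685, -78.15636974, 141.        ]), array([ 572.62748762, -110.05972701,  141.        ]), array([ 549.63512669, -106.61952052,  141.        ])] [563.44259631 -92.66459044 141.        ] 22.154630045956985 32.17112227849426
angle of handle -171.61215713725295
y+ handle bottom edge mid? [567.65339836 -79.71871599  78.        ]
origin [525.60072758 -95.53435511  66.        ] open [474.35486073 -86.71045965  66.        ] home [ 565.02062516 -102.32196701   66.        ] handle in track 36.80609351717316 9.249543690894953
lip -12.588306325440891 -11.936837861875276 C -95.14628835499175 -33.10450085416668
vise top [423.84523274 -84.77750168  60.        ]
[500.49919857 -19.30953713 484.63064707] 97.35854316413379
```

```bash
python3 -c "
from h import *
import json
p=json.load(open('pics/w2.json'))
for uv,z in(((470,240),0),((470,240),170),((470,130),0)): print(onz(p,uv,z))"
python3 -m pendant '[[[0.16,-0.18,-0.2],-0.087,80],[[0.315,-0.367,-0.4],-0.087,80],[[0.315,-0.367,-0.4],-0.087,80],[[0.315,-0.367,-0.6],-0.087,80],[[0.315,-0.367,-0.6],-0.087,80]]'
```

```text
[672.25093505 -99.40392352   0.        ]
[613.10200845 -41.61350372 170.        ]
[674.96416362  32.36339299   0.        ]
clock: 3.62
tool_pos: [562.2, -92.5, 363.3]
tcp_rot: [0.766, 0.643, -0.001, -0.002]
ft_force: [-0.1, -0.3, 0.2]
opening: 70.2
```

```bash
python3 -m pendant '[[[0.005,0,-0.2],0,80],[[0.005,0,-0.4],0,80],[[0.005,0,-0.45],0,80],[[0.005,0,-0.45],0,80],[[0.005,0,-0.45],0,40],[[0.005,0,-0.45],0,10],[[0.005,0,-0.45],0,10],[[0.005,0,-0.45],0,10]]' 30
```

```text
clock: 4.62
tool_pos: [564.4, -93.3, 275.0]
tcp_rot: [0.766, 0.642, 0.0, 0.0]
ft_force: [0.1, 0.1, -0.5]
opening: 33.6
```

```bash
python3 -m pendant '[[[0,0,0],0,10],[[0,0,0],0,10],[[0,0,0],0,10],[[-0.11,0.019,0],0,10],[[-0.22,0.038,0],0,10],[[-0.33,0.057,0],0,10],[[-0.438,0.076,0],0,10],[[-0.438,0.076,0],0,10],[[-0.438,0.076,0],0,10]]' 30
```

```text
clock: 5.75
tool_pos: [477.0, -78.1, 274.7]
tcp_rot: [0.766, 0.642, -0.0, -0.0]
ft_force: [-2.6, 0.2, 3.4]
opening: 26.3
```

```bash
python3 -m pendant '[[[0,0,0.1],0,10],[[0,0,0.25],0,10],[[0,0,0.3],0,10],[[0,0,0.3],0,10],[[0,0,0.25],0,10],[[0,0,0.2],0,10],[[0,0,0.2],0,10]]' 30; python3 -m pendant '[[[0.008,0.05,0],0,10],[[0.017,0.1,0],0,10],[[0.025,0.15,0],0,10],[[0.025,0.15,0],0,10]]' 30
```

```text
clock: 6.62
tool_pos: [476.2, -77.9, 312.9]
tcp_rot: [0.766, 0.642, -0.001, -0.001]
ft_force: [0.1, -0.1, -3.1]
opening: 25.9
clock: 7.12
tool_pos: [481.9, -47.4, 315.1]
tcp_rot: [0.766, 0.643, 0.0, 0.0]
ft_force: [-1.2, -1.1, -0.7]
opening: 25.7
```

Run:
```python
from h import *
import json
im,p=snap('scene','s1')
X=np.array([480,-70,160.]);u,v=proj(p,X);u,v=int(u),int(v);print(u,v,telemetry.state()['ft_force'])
cv2.imwrite('pics/s1c.png',cv2.resize(im[v-90:v+90,u-120:u+120,::-1],None,fx=3.2,fy=3.2,interpolation=cv2.INTER_CUBIC))
```

```text
352 243 [-1.01138734 -1.49603204 -1.87083129]
```

View pics/s1c.png

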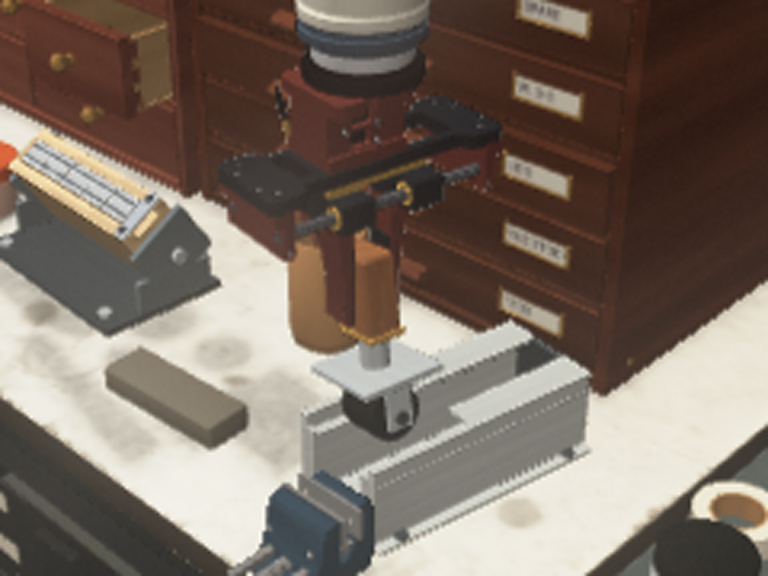

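```bash
cat > tilt.py <<'E'
from h import *
import sys
def go(name,s=3.2,half=(120,90)):
    st=telemetry.state(); im,p=snap('scene',name)
    T=R.from_quat(st['tcp_rot']); G=np.array(st['tool_pos'])+T.apply([0,0,163])
    jx=T.apply([0,1,0]) # roller x
    u0,v0=[int(a) for a in proj(p,G-[0,0,40])]; u0-=half[0];v0-=half[1]
    for th in range(0,50,8):
        ax=R.from_rotvec(-np.radians(th)*jx).apply([0,0,1]) # handle leans to +roller y
        ly=np.cross(ax,jx)
        out=[]
        for q in (G-ax*53, G-ax*59+32*jx+32*ly, G-ax*59-32*jx-32*ly, G-ax*59-32*jx+32*ly, G-ax*59+32*jx-32*ly, G-ax*85-24*ly):
            u,v=proj(p,q); out.append((int((u-u0)*s),int((v-v0)*s)))
        print(th,ax.round(2),out)
    cv2.imwrite(f'pics/{name}c.png',cv2.resize(im[v0:v0+2*half[1],u0:u0+2*half[0],::-1],None,fx=s,fy=s,interpolation=cv2.INTER_CUBIC))
go(sys.argv[1])
E
python3 -m pendant '[[[0.008,0.05,0],0,10],[[0.017,0.1,0],0,10],[[0.025,0.15,0],0,10],[[0.025,0.15,0],0,10]]' 30; python3 tilt.py s2
```

```text
clock: 7.68
tool_pos: [486.8, -17.8, 314.7]
tcp_rot: [0.766, 0.643, 0.0, 0.0]
ft_force: [-0.3, -2.0, -1.9]
opening: 25.8
0 [0. 0. 1.] [(387, 304), (397, 277), (375, 348), (323, 305), (451, 317), (407, 358)]
8 [0.02 0.14 0.99] [(393, 308), (404, 286), (382, 347), (330, 315), (458, 316), (417, 361)]
16 [0.05 0.27 0.96] [(399, 311), (411, 295), (388, 345), (337, 324), (465, 313), (427, 361)]
24 [0.07 0.4  0.91] [(405, 312), (419, 302), (394, 341), (345, 332), (471, 309), (436, 360)]
32 [0.09 0.52 0.85] [(411, 312), (427, 308), (398, 334), (352, 338), (476, 302), (444, 356)]
40 [0.11 0.63 0.77] [(416, 311), (435, 313), (402, 326), (360, 343), (480, 294), (451, 349)]
48 [0.13 0.73 0.67] [(421, 308), (443, 315), (405, 317), (367, 346), (483, 285), (457, 340)]
```

View pics/s2c.png

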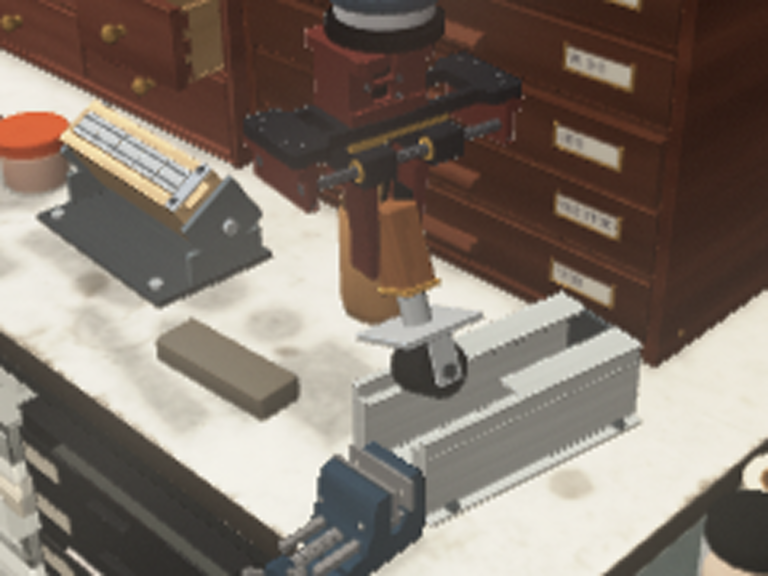

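```bash
python3 -m pendant '[[[0.006,0.035,0],0,10],[[0.012,0.07,0],0,10],[[0.012,0.07,0],0,10],[[0.012,0.07,0.01],0,10],[[0.012,0.07,0.2],0,10],[[0.012,0.07,0.4],0,10],[[0,0.07,0.6],0,10],[[-0.1,0.07,0.64],0,10],[[-0.18,0.07,0.64],0.3,10],[[-0.18,0.07,0.64],0.6,10],[[-0.18,0.07,0.64],0.85,10],[[-0.18,0.07,0.64],0.85,10]]' 30; python3 tilt.py s3
```

```text
clock: 9.22
tool_pos: [450.7, -3.9, 442.8]
tcp_rot: [0.614, 0.789, 0.001, -0.0]
ft_force: [-0.2, 0.5, -2.6]
opening: 26.2
0 [0. 0. 1.] [(384, 307), (370, 285), (401, 348), (315, 324), (453, 306), (417, 360)]
8 [-0.03  0.13  0.99] [(394, 309), (380, 293), (411, 344), (326, 333), (463, 302), (433, 358)]
16 [-0.07  0.27  0.96] [(404, 309), (392, 299), (421, 338), (338, 340), (473, 296), (447, 355)]
24 [-0.1   0.39  0.91] [(413, 308), (404, 304), (430, 330), (351, 345), (482, 288), (461, 348)]
32 [-0.13  0.51  0.85] [(422, 305), (416, 308), (437, 320), (363, 349), (489, 279), (474, 340)]
40 [-0.16  0.62  0.77] [(430, 301), (428, 309), (443, 309), (375, 351), (495, 268), (485, 329)]
48 [-0.18  0.72  0.67] [(437, 296), (440, 309), (447, 297), (388, 350), (499, 256), (494, 316)]
```

View pics/s3c.png

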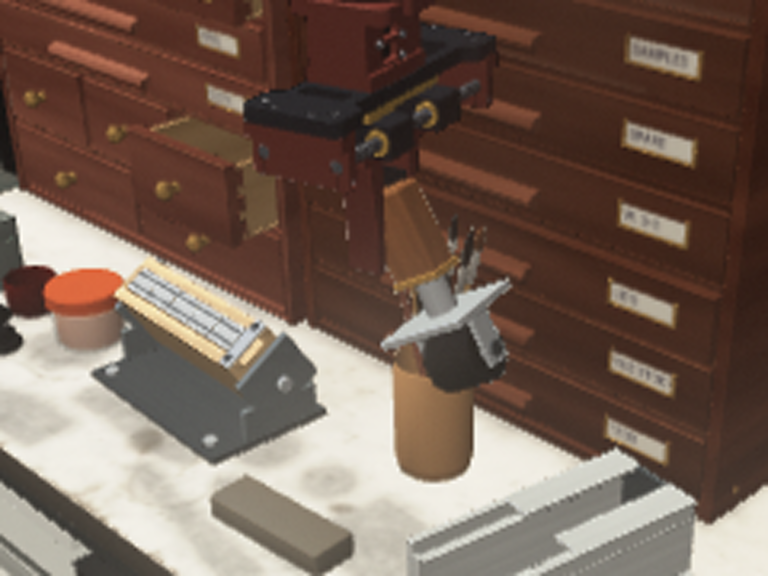

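```bash
cat > fit.py <<'E'
from h import *
from scipy.optimize import least_squares
def fit(p,st,u0,v0,s,obs):
    T=R.from_quat(st['tcp_rot']); G=np.array(st['tool_pos'])+T.apply([0,0,163]); jx=T.apply([0,1,0]); hx=T.apply([1,0,0])
    def pts(x):
        ax=R.from_rotvec(-x[2]*jx).apply([0,0,1]); ly=np.cross(ax,jx); O=G+x[0]*hx+[0,0,x[1]]
        return np.array([O-ax*56-32*jx+32*ly,O-ax*56+32*jx-32*ly,O-ax*85-24*ly])
    f=lambda x:(np.array(proj(p,pts(x))).T-obs).ravel()
    obs=np.array(obs)/s+[u0,v0]
    r=least_squares(f,[0,0,.5]); print('hx,z,theta',r.x[:2].round(1),np.degrees(r.x[2]).round(1),'res',r.fun.round(1),'hx dir',hx.round(2))
E
python3 - <<'E'
from fit import *
st=telemetry.state();p=camera_params('scene')
T=R.from_quat(st['tcp_rot']); G=np.array(st['tool_pos'])+T.apply([0,0,163])
u0,v0=[int(a) for a in proj(p,G-[0,0,40])]; u0-=120;v0-=90
fit(p,st,u0,v0,3.2,[(383,348),(512,284),(497,350)])
E
```

```text
hx,z,theta [-20.1   2. ] 28.2 res [-0.2  0.1  0.2  0.  -0.  -0.1] hx dir [-0.24  0.97  0.  ]
```

```bash
python3 -m pendant '[[[-0.05,0.1,0],0.1,10],[[-0.1,0.25,0],0.3,10],[[-0.16,0.4,0],0.5,10],[[-0.16,0.6,0],0.7,10],[[-0.16,0.7,0],0.85,10]]' 60; python3 -m pendant '[[[0,0.1,0],0.2,10],[[0,0.25,0],0.4,10],[[0,0.4,0],0.6,10],[[0,0.55,0],0.8,10],[[0,0.6,0],0.85,10]]' 60;  python3 -m pendant '[[[0,0,0],0.2,10],[[0,0,0],0.5,10],[[0,0,0],0.817,10],[[0,0,-0.1],0.817,10],[[0,0,-0.2],0.817,10],[[0,0,-0.2],0.817,10]]' 60; python3 tilt.py s4 >/dev/null; python3 -c "
import cv2;import numpy as np
from h import *
st=telemetry.state();p=camera_params('scene')
T=R.from_quat(st['tcp_rot']); G=np.array(st['tool_pos'])+T.apply([0,0,163])
print(G,[int(a) for a in proj(p,G-[0,0,40])],2*np.degrees(np.arctan2(st['tcp_rot'][1],st['tcp_rot'][0]))-90)"
```

```text
clock: 9.9
tool_pos: [418.6, 137.5, 442.8]
tcp_rot: [0.433, 0.901, 0.0, -0.0]
ft_force: [-0.0, -0.1, -2.8]
opening: 25.4
clock: 10.52
tool_pos: [418.7, 257.3, 442.6]
tcp_rot: [0.233, 0.972, 0.0, -0.0]
ft_force: [0.0, -0.6, -3.4]
opening: 25.5
clock: 11.28
tool_pos: [418.3, 255.2, 401.4]
tcp_rot: [0.033, 0.999, -0.001, -0.002]
ft_force: [0.3, -0.1, -2.4]
opening: 25.7
[418.48926021 255.41309311 239.41744777] [235, 189] 86.29030134730581
```

View pics/s4c.png

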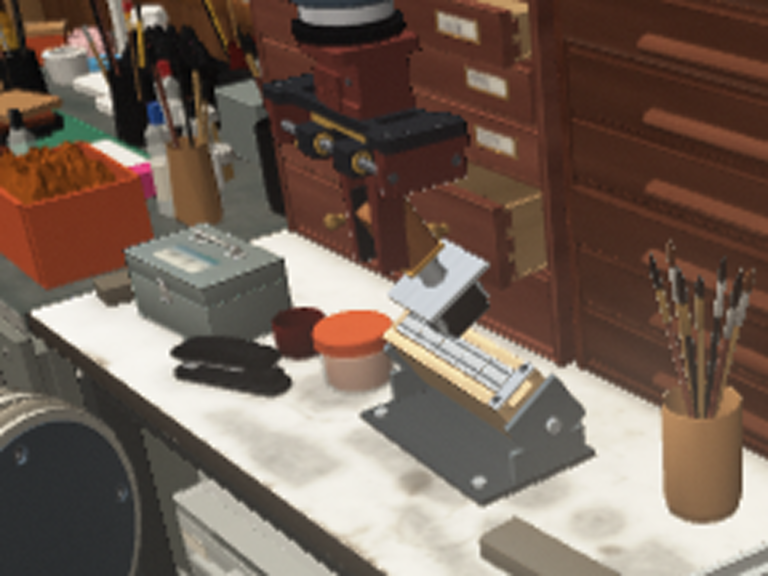

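Run:
```python
from h import *
from scipy.optimize import least_squares
st=telemetry.state();p=camera_params('scene')
T=R.from_quat(st['tcp_rot']); G=np.array(st['tool_pos'])+T.apply([0,0,163]); jx=T.apply([0,1,0]); hx=T.apply([1,0,0])
u0,v0=235-120,189-90
def pts(x):
    ax=R.from_rotvec(-x[2]*jx).apply([0,0,1]); ly=np.cross(ax,jx); O=G+x[0]*hx+[0,0,x[1]]
    return np.array([O-ax*53+32*(a*jx+b*ly) for a,b in((-1,-1),(-1,1),(1,1),(1,-1))])
pr=lambda x:(np.array(proj(p,pts(x))).T-[u0,v0])*3.2
x0=[-20,2,np.radians(28)]; print(pr(x0).round())
obs=np.array([(490,266),(440,321),(390,298),(440,242)])
r=least_squares(lambda x:((pr(x)-obs)/3.2).ravel(),x0); print(r.x[:2].round(1),np.degrees(r.x[2]),r.fun.round(1))
x=r.x; ax=R.from_rotvec(-x[2]*jx).apply([0,0,1]); print('wheel low',G+x[0]*hx+[0,0,x[1]]-105*ax)
```

```text
[[490. 263.]
 [431. 321.]
 [387. 295.]
 [444. 239.]]
[-18.8  -2. ] 31.637490595978313 [ 0.2 -0.8 -1.8  1.2  0.2  0.2  1.6 -0.7]
wheel low [492.20214839 250.64781393 148.01738963]
```

```bash
python3 -m pendant '[[[0.01,0,-0.08],0,10],[[0.025,0,-0.16],0,10],[[0.04,0,-0.24],0,10],[[0.04,0,-0.24],0,10],[[0.04,0,-0.24],0,10]]' 60; python3 -m pendant '[[[0.013,-0.001,-0.021],0,10],[[0.026,-0.002,-0.042],0,10],[[0.026,-0.002,-0.042],0,10],[[0.026,-0.002,-0.042],0,10]]' 60
```

```text
clock: 11.95
tool_pos: [426.9, 256.0, 354.6]
tcp_rot: [0.031, 1.0, -0.0, -0.0]
ft_force: [0.1, -0.5, -2.3]
opening: 25.6
clock: 12.45
tool_pos: [432.0, 255.5, 346.3]
tcp_rot: [0.031, 1.0, 0.0, -0.0]
ft_force: [0.3, 0.1, -3.0]
opening: 26.2
```

```bash
python3 -m pendant '[[[0.005,0,-0.0085],0,10],[[0.0105,-0.001,-0.017],0,10],[[0.0105,-0.001,-0.017],0,10]]' 60; python3 -m pendant '[[[0.005,0,-0.0085],0,10],[[0.0105,-0.001,-0.017],0,10],[[0.0105,-0.001,-0.017],0,10]]' 60
```

```text
clock: 12.82
tool_pos: [434.0, 255.4, 343.0]
tcp_rot: [0.031, 1.0, 0.0, -0.0]
ft_force: [-1.8, 0.2, 0.8]
opening: 25.6
clock: 13.2
tool_pos: [436.2, 255.2, 339.4]
tcp_rot: [0.031, 1.0, -0.0, -0.0]
ft_force: [-4.1, 0.8, 3.0]
opening: 25.5
```

```bash
python3 -m pendant '[[[0.005,0,-0.0085],0,10],[[0.005,0,-0.0085],0,10]]' 60; python3 -m pendant '[[[0.005,0,-0.0085],0,10],[[0.005,0,-0.0085],0,10]]' 60;python3 -m pendant '[[[0.005,0,-0.0085],0,10],[[0.005,0,-0.0085],0,10]]' 60
```

```text
clock: 13.45
tool_pos: [436.6, 255.4, 338.9]
tcp_rot: [0.032, 1.0, 0.0, -0.001]
ft_force: [-12.7, 0.6, 18.2]
opening: 25.7
clock: 13.7
tool_pos: [436.9, 255.6, 338.3]
tcp_rot: [0.032, 0.999, 0.0, -0.001]
ft_force: [-21.5, -0.1, 34.0]
opening: 25.9
clock: 13.95
tool_pos: [437.3, 255.7, 337.3]
tcp_rot: [0.032, 0.999, 0.0, -0.002]
ft_force: [-27.5, 0.0, 43.7]
opening: 26.0
```

```bash
python3 -m pendant '[[[-0.007,0,0.011],0,10],[[-0.006,0.02,0.011],0,10],[[-0.005,0.04,0.011],0,10],[[-0.004,0.06,0.011],0,10],[[-0.002,0.08,0.011],0,10],[[-0.001,0.1,0.011],0,10],[[0,0.12,0.011],0,10],[[0.001,0.14,0.011],0,10],[[0.003,0.16,0.011],0,10]]' 60
```

```text
clock: 15.08
tool_pos: [438.8, 287.4, 337.8]
tcp_rot: [0.032, 1.0, -0.0, -0.001]
ft_force: [-14.8, 0.0, 20.1]
opening: 26.0
```

```bash
python3 -m pendant '[[[0.001,0.02,0],0,10],[[0.003,0.04,0],0,10],[[0.004,0.06,0],0,10],[[0.005,0.08,0],0,10],[[0.007,0.1,0],0,10],[[0.008,0.12,0],0,10],[[0.009,0.14,0],0,10],[[0.01,0.16,0],0,10]]' 60;  python3 -m pendant '[[[0.001,0.02,0],0,10],[[0.003,0.04,0],0,10],[[0.004,0.06,0],0,10],[[0.005,0.08,0],0,10],[[0.007,0.1,0],0,10],[[0.008,0.12,0],0,10],[[0.009,0.14,0],0,10],[[0.01,0.16,0],0,10]]' 60
```

```text
clock: 16.08
tool_pos: [440.9, 319.5, 337.8]
tcp_rot: [0.032, 1.0, 0.0, -0.001]
ft_force: [-13.0, -1.2, 18.3]
opening: 25.6
clock: 17.08
tool_pos: [442.9, 351.6, 337.9]
tcp_rot: [0.031, 1.0, 0.0, -0.001]
ft_force: [-13.5, -0.2, 17.4]
opening: 26.0
```

```bash
python3 -m pendant '[[[0.001,0.02,0],0,10],[[0.003,0.04,0],0,10],[[0.004,0.06,0],0,10],[[0.005,0.08,0],0,10],[[0.007,0.1,0],0,10],[[0.008,0.12,0],0,10],[[0.009,0.14,0],0,10],[[0.01,0.16,0],0,10],[[0.012,0.18,0],0,10],[[0.012,0.18,0],0,10],[[0.011,0.16,0],0,10],[[0.011,0.16,0],0,10]]' 60
```

```text
clock: 18.58
tool_pos: [445.1, 383.7, 338.0]
tcp_rot: [0.031, 1.0, 0.001, -0.001]
ft_force: [-13.0, 0.3, 15.3]
opening: 25.5
```

```bash
python3 -m pendant '[[[-0.027,0,0.045],0,10],[[-0.06,0,0.12],0,10],[[-0.1,0,0.3],0,10],[[-0.13,-0.1,0.5],0,10],[[-0.13,-0.25,0.525],-0.2,10],[[-0.13,-0.4,0.525],-0.4,10],[[-0.13,-0.6,0.525],-0.6,10],[[-0.13,-0.8,0.525],-0.8,10],[[-0.13,-1,0.525],-0.85,10]]' 60; python3 -m pendant '[[[0,-0.2,0],-0.2,10],[[0,-0.4,0],-0.4,10],[[0.1,-0.55,0],-0.6,10],[[0.2,-0.7,0],-0.85,10]]' 60;  python3 -m pendant '[[[0.03,-0.1,0],-0.25,10],[[0.06,-0.2,0],-0.5,10],[[0.13,-0.285,0],-0.75,10],[[0.13,-0.285,0],-1,10],[[0.13,-0.285,0],-1,10]]' 60; python3 -m pendant '[[[0,0,-0.1],-0.25,10],[[0,0,-0.25],-0.5,10],[[0,0,-0.4],-0.654,10],[[0,0,-0.5],-0.654,10],[[0,0,-0.5],-0.654,10]]' 60
python3 - <<'E'
from h import *
s=telemetry.state();print(s['clock'],s['tool_pos'],2*np.degrees(np.arctan2(s['tcp_rot'][1],s['tcp_rot'][0]))-90)
d=np.array(s['tool_pos'])-[474,-78.2,0]; x=np.array([.985,-.170,0]);y=np.array([.17,.985,0]);print('track dx,y',d@x,d@y)
im,p=snap('scene','s5')
G=np.array(s['tool_pos'])-[0,0,163];print(G, proj(p,G-[0,0,40]))
im,p=snap('wrist','w5')
E
```

```text
clock: 19.7
tool_pos: [419.7, 181.9, 442.1]
tcp_rot: [0.242, 0.97, 0.0, 0.001]
ft_force: [-0.2, 0.2, -3.5]
opening: 25.5
clock: 20.2
tool_pos: [460.1, 41.9, 442.3]
tcp_rot: [0.443, 0.897, 0.0, 0.001]
ft_force: [0.3, -0.0, -2.3]
opening: 25.7
clock: 20.82
tool_pos: [485.9, -14.1, 441.9]
tcp_rot: [0.649, 0.761, 0.0, 0.0]
ft_force: [0.7, 0.3, -3.1]
opening: 25.8
clock: 21.45
tool_pos: [485.4, -13.6, 340.6]
tcp_rot: [0.763, 0.646, -0.001, -0.001]
ft_force: [-0.6, -0.3, -2.8]
opening: 25.9
21.45 [485.36606822 -13.59196956 340.63084049] -9.530199414742839
track dx,y 0.21221201798373315 65.57114157825146
[485.36606822 -13.59196956 177.63084049] (np.float64(334.97393199710405), np.float64(241.67141138589975))
```

```bash
python3 -m pendant '[[[0,0,-0.1],0,10],[[0,0,-0.2],0,10],[[0,0,-0.2],0,10]]' 60; python3 -m pendant '[[[-0.008,-0.05,0],0,10],[[-0.016,-0.095,0.04],0,10],[[-0.024,-0.14,0.075],0,10],[[-0.032,-0.185,0.105],0,10],[[-0.04,-0.228,0.13],0,10],[[-0.048,-0.275,0.15],0,10],[[-0.056,-0.323,0.17],0,10],[[-0.056,-0.323,0.17],0,10]]' 20
python3 tilt.py s6
```

```text
clock: 21.92
tool_pos: [485.9, -13.8, 301.7]
tcp_rot: [0.764, 0.645, -0.0, -0.0]
ft_force: [-0.1, 0.8, -3.2]
opening: 26.0
clock: 22.92
tool_pos: [474.7, -79.1, 335.8]
tcp_rot: [0.765, 0.645, 0.0, 0.0]
ft_force: [0.6, 0.4, -2.6]
opening: 25.9
0 [0. 0. 1.] [(386, 307), (394, 278), (376, 355), (318, 309), (455, 321), (408, 364)]
8 [0.02 0.14 0.99] [(393, 312), (402, 288), (384, 355), (325, 320), (463, 320), (419, 368)]
16 [0.05 0.27 0.96] [(400, 315), (410, 297), (391, 352), (333, 329), (471, 317), (430, 369)]
24 [0.07 0.4  0.91] [(406, 317), (419, 305), (398, 348), (342, 338), (478, 313), (440, 367)]
32 [0.09 0.52 0.85] [(413, 317), (427, 312), (403, 341), (350, 344), (484, 306), (450, 363)]
40 [0.11 0.63 0.77] [(419, 315), (436, 316), (408, 333), (359, 350), (489, 298), (458, 357)]
48 [0.13 0.73 0.67] [(425, 313), (445, 320), (411, 323), (367, 353), (492, 288), (466, 347)]
```

View pics/s6c.png

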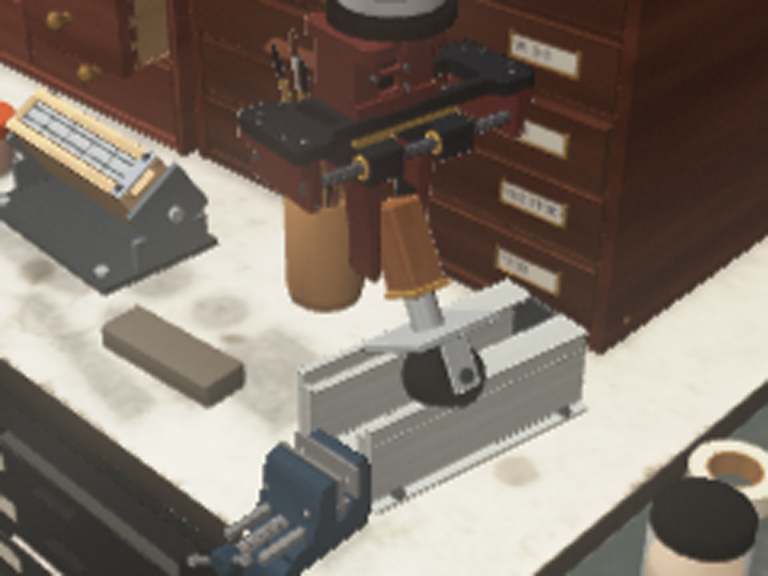

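```bash
cat > fit2.py <<'E'
from h import *
from scipy.optimize import least_squares
def body(st,x):
    T=R.from_quat(st['tcp_rot']); G=np.array(st['tool_pos'])+T.apply([0,0,163]); jx=T.apply([0,1,0]); hx=T.apply([1,0,0])
    ax=R.from_rotvec(-x[2]*jx).apply([0,0,1]); ly=np.cross(ax,jx); O=G+x[0]*hx+np.array([0,0,x[1]]); return O,ax,ly,jx
def fit(st,p,pts,obs,x0):
    f=lambda x:(np.array(proj(p,np.array([ (lambda B:B[0]+B[3]*a+B[2]*b+B[1]*c)(body(st,x)) for a,b,c in pts]))).T-obs).ravel()
    r=least_squares(f,x0,loss='soft_l1'); x=r.x
    print('hx,z',x[:2].round(1),'th',np.degrees(x[2]).round(1),'res',f(x).round(1))
    O=body(st,x)[0]; d=O-[523.7,-87.2,0]; print('O track',d@[.985,-.170,0],d@[.17,.985,0],O[2]); return x
E
python3 - <<'E'
from fit2 import *
st=telemetry.state();p=camera_params('scene')
G=np.array(st['tool_pos'])-[0,0,163]
u0,v0=[int(a) for a in proj(p,G-[0,0,40])];u0-=120;v0-=90
obs=np.array([(465,377),(363,347),(431,322)])/3.2+[u0,v0]
fit(st,p,[(0,-24,-85),(-32,32,-56),(0,0,-53)],obs,[-15,0,.4])
fit(st,p,[(0,-24,-85),(-32,32,-56)],obs[:2],[-15,0,.4])
E
```

```text
hx,z [-20.4   2.6] th 27.7 res [ 0.4 -0.4  0.  -0.4 -0.4  1.1]
O track -49.66663735061872 -20.406311907626023 175.19510056741137
hx,z [-19.7   1.2] th 27.8 res [ 0.1  0.  -0.1  0. ]
O track -49.66745020034609 -19.652516614748247 173.73552793315596
```

Run:
```python
from h import *
import json
p=json.load(open('pics/w2.json'))
for uv in((265,258),(265,300),(207,262),(248,262)):
    for z in(40,70):
        d=onz(p,uv,z)-[523.7,-87.2,0]; print(uv,z,'track',(d@[.985,-.170,0]).round(),(d@[.17,.985,0]).round())
im=cv2.imread('pics/s6.png');hsv=cv2.cvtColor(im,cv2.COLOR_BGR2HSV)
st=telemetry.state();q=camera_params('scene');G=np.array(st['tool_pos'])-[0,0,163]
u0,v0=[int(a) for a in proj(q,G-[0,0,40])];u0-=120;v0-=90
for n,u,v in(('handle',410,250),('handle',402,225),('ring',416,294),('wheel',430,375),('neck',430,315),('cab',470,240),('pot',330,260),('finger',365,230),('sidehandle',435,265)):
    print(n,hsv[int(v0+v/3.2),int(u0+u/3.2)],(int(u0+u/3.2),int(v0+v/3.2)))
```

```text
(265, 258) 40 track -99.0 -7.0
(265, 258) 70 track -95.0 3.0
(265, 300) 40 track -99.0 -60.0
(265, 300) 70 track -95.0 -46.0
(207, 262) 40 track -166.0 -15.0
(207, 262) 70 track -157.0 -4.0
(248, 262) 40 track -119.0 -13.0
(248, 262) 70 track -113.0 -2.0
handle [ 12 133 109] (361, 245)
handle [ 12 137 108] (358, 237)
ring [ 17 125 131] (363, 258)
wheel [19 35 59] (367, 284)
neck [ 24   8 152] (367, 265)
cab [  9 117  72] (379, 242)
pot [ 14 121 133] (336, 248)
finger [  6 114  83] (347, 238)
sidehandle [ 12 132 110] (368, 249)
```

```bash
python3 -m pendant '[[[0,0,0.06],0,10],[[0.026,0.15,0.06],0,10],[[0.053,0.305,0.06],0,10],[[0.053,0.305,0],0,10],[[0.053,0.305,-0.1],0,10],[[0.053,0.305,-0.164],0,10],[[0.053,0.305,-0.164],0,10]]' 30; python3 -m pendant '[[[-0.008,-0.05,0],0,10],[[-0.015,-0.09,0],0,10],[[-0.015,-0.09,0],0,10],[[-0.015,-0.09,0],0,10]]' 12
```

```text
clock: 23.85
tool_pos: [485.0, -17.8, 301.8]
tcp_rot: [0.764, 0.645, -0.001, -0.001]
ft_force: [0.2, 0.1, -2.9]
opening: 25.9
clock: 24.35
tool_pos: [482.4, -35.7, 303.0]
tcp_rot: [0.764, 0.645, 0.0, 0.0]
ft_force: [-0.3, -0.7, -2.8]
opening: 26.2
```

```bash
python3 -m pendant '[[[-0.004,-0.02,0.01],0,10],[[-0.008,-0.045,0.02],0,10],[[-0.008,-0.045,0.02],0,10]]' 12; python3 -m pendant '[[[-0.004,-0.02,0.01],0,10],[[-0.008,-0.045,0.025],0,10],[[-0.008,-0.045,0.025],0,10]]' 12
python3 - <<'E'
from h import *
st=telemetry.state();im,p=snap('scene','s7');T=R.from_quat(st['tcp_rot'])
hsv=cv2.cvtColor(im[:,:,::-1].copy(),cv2.COLOR_BGR2HSV)
G=np.array(st['tool_pos'])-[0,0,163];u,v=[int(a) for a in proj(p,G-[0,0,40])];print(u,v,st['tool_pos'])
m=cv2.inRange(hsv,(0,0,0),(180,90,85));w=np.zeros_like(m);w[v-10:v+60,u-40:u+60]=255;m&=w
n,l,s,c=cv2.connectedComponentsWithStats(m)
for i in range(1,n):
    if s[i,4]>30: print('dark',s[i],c[i].round(1))
# print handle rows: columns where hue10-15,V>95
mh=cv2.inRange(hsv,(10,110,92),(20,190,190))
for r in range(v-50,v+15,5):
    print(r,np.where(mh[r,u-45:u+60])[0]+u-45)
E
```

```text
clock: 24.72
tool_pos: [480.9, -44.7, 307.1]
tcp_rot: [0.764, 0.645, 0.0, 0.0]
ft_force: [0.5, 0.2, -1.9]
opening: 25.7
clock: 25.1
tool_pos: [479.1, -53.9, 312.0]
tcp_rot: [0.764, 0.645, -0.0, 0.0]
ft_force: [0.8, -0.8, -2.6]
opening: 26.1
346 260 [479.12876144 -53.86312048 311.98137078]
dark [393 255  13  15  93] [398.4 263.3]
dark [345 280  15  15 154] [352.  286.8]
dark [344 308   5  12  43] [346.4 314.1]
dark [316 310  15  10  80] [320.9 315.9]
210 [353 354 355 356 396 397]
215 [338 339 340 341 342 343 344 361]
220 [400]
225 [339 361 389]
230 [328 329 330 331 344 345 372 393 394]
235 [326 327 328 329 330 331 332 333 344 345 346 347 348 349 350 351 352 353
 354 355 356 404 405]
240 [323 324 325 326 327 328 329 330 331 332 333 334 344 345 346 347 348 349
 350 351 352 353 354 355 356]
245 [323 324 325 326 327 328 329 330 331 332 333 334 344 345 346 347 348 349
 350 351 352 353 354 355 356 357 388 405]
250 [323 324 325 326 327 328 329 330 331 332 333 334 344 345 346 347 348 349
 350 351 352 353 354 355 356 357 358 390]
255 [324 325 326 327 328 329 330 331 332 333 334 335 336 344 345 346 347 348
 349 350 351 352 353 354 355 356 357 358 359 400 401]
260 [329 330 331 332 333 334 335 336 337 338 339 343 344 345 346 347 348 349
 350 351 352 353 354 355 356 357 358 359 360 361]
265 []
270 []
```

```bash
cat > edge.py <<'E'
from fit2 import *
def edge(im,p,tp,rot):
    st=dict(tool_pos=tp,tcp_rot=rot); hsv=cv2.cvtColor(im[:,:,::-1].copy(),cv2.COLOR_BGR2HSV)
    G=np.array(tp)-[0,0,163]
    mh=cv2.inRange(hsv,(10,110,92),(20,190,190))
    u,v=[int(a) for a in proj(p,G)]
    rows=[];
    for r in range(v-25,v+28):
        c=np.where(mh[r,u-15:u+32])[0]+u-15
        if len(c)>8: rows.append((r,c.max()+1))
    rows=np.array(rows,float)
    k,b=np.polyfit(rows[:,0],rows[:,1],1); res=rows[:,1]-k*rows[:,0]-b; ok=abs(res)<1.5
    k,b=np.polyfit(rows[ok,0],rows[ok,1],1)
    def line(x):
        O,ax,ly,jx=body(st,x); a=[proj(p,O+13*jx-17*ly+t*ax) for t in(25,-28)]
        return a
    def f(x):
        a=line([x[0],1,x[1]]); return [uu-(k*vv+b) for uu,vv in a]
    r=least_squares(f,[-10,.2]); print('rows',rows[ok,0].min(),rows[ok,0].max(),ok.sum(),'slope',k.round(3),'hx',r.x[0].round(1),'th',np.degrees(r.x[1]).round(1),r.fun.round(2))
    O=body(st,[r.x[0],1,r.x[1]])[0]; d=O-[523.7,-87.2,0]; print('O track',(d@[.985,-.170,0]).round(1),(d@[.17,.985,0]).round(1),O[2].round(1))
if __name__=='__main__':
    import sys
    p=camera_params('scene')
    if len(sys.argv)<2:
        edge(cv2.imread('pics/s6.png')[:,:,::-1],p,[474.7,-79.1,335.8],[.765,.645,0,0])
        edge(cv2.imread('pics/s2.png')[:,:,::-1],p,[486.8,-17.8,314.7],[.766,.643,0,0])
        edge(cv2.imread('pics/s7.png')[:,:,::-1],p,[479.1,-53.9,312],[.764,.645,0,0])
    else:
        s=telemetry.state(); im,p=snap('scene',sys.argv[1]); edge(im,p,s['tool_pos'],s['tcp_rot'])
E
python3 edge.py
```

```text
rows 232.0 255.0 17 slope 0.262 hx -14.0 th 25.8 [-0. -0.]
O track -49.6 -14.3 173.8
rows 232.0 254.0 10 slope -0.229 hx -10.2 th -15.1 [-0.  0.]
O track -48.2 51.9 152.7
rows 241.0 261.0 19 slope 0.127 hx -8.1 th 12.6 [-0. -0.]
O track -49.6 17.1 150.0
```

```bash
python3 -m pendant '[[[-0.004,-0.025,0.025],0,10],[[-0.008,-0.05,0.035],0,10],[[-0.012,-0.075,0.045],0,10],[[-0.012,-0.075,0.045],0,10]]' 12; python3 edge.py s8
```

```text
clock: 25.65
tool_pos: [476.8, -68.9, 321.0]
tcp_rot: [0.764, 0.645, 0.0, 0.0]
ft_force: [0.8, -0.4, -2.6]
opening: 25.9
rows 237.0 261.0 23 slope 0.082 hx -4.9 th 9.0 [-0. -0.]
O track -49.3 5.1 159.0
```

```bash
python3 -m pendant '[[[-0.006,-0.035,0.01],0,10],[[-0.012,-0.07,0.015],0,10],[[-0.012,-0.07,0.015],0,10]]' 12; python3 edge.py s9
```

```text
clock: 26.08
tool_pos: [474.3, -83.0, 323.8]
tcp_rot: [0.764, 0.645, -0.0, 0.0]
ft_force: [-0.2, 1.0, -3.2]
opening: 26.0
rows 236.0 263.0 28 slope 0.05 hx -2.0 th 6.5 [-0. -0.]
O track -49.3 -6.3 161.8
```

```bash
python3 -m pendant '[[[-0.006,-0.035,0],0,10],[[-0.012,-0.07,0],0,10],[[-0.012,-0.07,0],0,10]]' 12; python3 edge.py s10; python3 -m pendant '[[[-0.006,-0.035,0],0,10],[[-0.008,-0.05,0],0,10],[[-0.008,-0.05,0],0,10]]' 12; python3 edge.py s11
```

```text
clock: 26.5
tool_pos: [472.0, -96.7, 324.7]
tcp_rot: [0.764, 0.645, 0.0, -0.0]
ft_force: [-2.4, 3.6, 10.2]
opening: 25.7
rows 263.0 264.0 2 slope -0.0 hx -0.3 th 2.9 [ 0. -0.]
O track -49.3 -18.5 162.7
clock: 26.92
tool_pos: [470.3, -106.7, 324.8]
tcp_rot: [0.764, 0.645, 0.0, -0.0]
ft_force: [-3.9, 2.8, 12.1]
opening: 26.4
rows 263.0 266.0 4 slope -0.3 hx -3.9 th -15.4 [ 0. -0.]
O track -49.3 -32.2 162.8
```

```bash
python3 -m pendant '[[[0,0,0.03],0,10],[[0,0,0.05],0,10],[[0,0,0.05],0,10]]' 20
python3 - <<'E'
from h import *
st=telemetry.state();im,p=snap('scene','s12')
hsv=cv2.cvtColor(im[:,:,::-1].copy(),cv2.COLOR_BGR2HSV)
G=np.array(st['tool_pos'])-[0,0,163];u,v=[int(a) for a in proj(p,G)];print(u,v,st['tool_pos'],st['ft_force'])
for r in range(v-24,v+60,6): print(r,' '.join('%d/%d/%d'%tuple(hsv[r,c]) for c in range(u-20,u+34,4)))
E
```

```text
clock: 27.35
tool_pos: [470.5, -106.6, 334.0]
tcp_rot: [0.764, 0.645, 0.0, 0.0]
ft_force: [0.2, -0.9, -2.8]
opening: 26.2
362 247 [ 470.45262421 -106.55239293  334.00223537] [ 0.20921769 -0.87734668 -2.77800961]
223 8/116/92 11/51/55 15/33/47 17/74/104 13/41/44 12/32/40 6/31/41 5/132/81 5/118/67 7/121/61 9/128/60 10/132/60 17/68/143 10/101/76
229 7/86/74 8/13/79 8/89/69 6/72/57 8/24/43 8/58/48 10/33/46 6/99/67 5/118/67 9/128/72 8/127/66 9/123/62 14/135/98 18/53/170
235 9/110/81 14/112/89 5/102/85 6/114/78 5/111/71 13/147/158 12/151/159 11/125/90 4/113/68 9/116/64 9/128/78 9/129/83 10/120/72 9/120/66
241 14/120/115 14/107/86 9/73/119 5/113/79 5/106/72 12/139/136 12/145/141 12/136/105 8/115/71 9/120/72 9/119/71 9/114/67 9/116/68 8/114/65
247 14/118/112 15/104/86 12/52/167 6/109/82 5/105/73 12/135/115 11/123/87 12/129/89 6/106/70 9/106/65 10/107/67 9/111/69 18/38/169 17/31/155
253 14/115/109 15/91/92 11/51/179 6/110/86 6/102/75 12/132/114 12/120/87 12/117/89 10/68/113 9/106/72 8/127/94 10/104/66 14/40/108 9/100/66
259 14/106/101 21/15/238 21/15/236 17/113/151 6/99/75 11/124/105 13/121/9
[... 350 characters left out ...]
9/122 17/26/88 30/8/130 38/5/204 38/5/200 40/4/201 38/5/198 23/7/138 19/20/100 22/19/149 33/11/205 33/12/207 33/12/205 30/11/204
283 30/10/199 21/20/125 21/30/60 17/30/59 24/12/106 30/11/141 36/12/109 17/24/75 23/17/138 33/13/202 30/13/201 30/14/170 24/21/123 21/21/123
289 21/20/128 24/20/126 20/19/123 24/20/126 20/28/55 24/11/119 30/16/128 33/11/206 22/20/139 26/15/121 21/20/129 21/20/126 23/18/125 21/21/124
295 23/18/125 23/19/123 23/18/126 34/13/141 30/10/203 20/19/119 24/21/124 21/20/126 23/18/126 23/19/124 23/18/126 20/18/129 23/19/124 21/20/126
301 33/11/205 33/12/199 23/19/124 23/17/123 23/15/154 21/20/126 21/20/125 26/16/127 23/16/127 26/16/125 23/18/127 27/18/125 21/20/126 34/14/142
```

```bash
sed -i 's/(10,110,92),(20,190,190)/(11,105,82),(20,190,190)/; s/len(c)>8/len(c)>4/' edge.py; python3 edge.py s13
python3 - <<'E'
from h import *
st=telemetry.state();im=cv2.imread('pics/s13.png');hsv=cv2.cvtColor(im,cv2.COLOR_BGR2HSV);p=camera_params('scene')
mh=cv2.inRange(hsv,(11,105,82),(20,190,190))
for r in range(228,268,3): print(r,np.where(mh[r,345:385])[0]+345)
ms=cv2.inRange(hsv,(0,0,180),(180,9,206))
for r in range(256,290,2): c=np.where(ms[r,320:410])[0]+320; print(r,c.min() if len(c) else None,c.max() if len(c) else None,len(c))
from fit2 import body
for th in (-10,0,10):
  for a in (-5,5):
    O,ax,ly,jx=body(st,[a,0,np.radians(th)])
    print(th,a,[tuple(np.round(proj(p,O-53*ax+32*(i*jx+j*ly))).astype(int)) for i,j in((-1,-1),(-1,1),(1,1),(1,-1))])
E
```

```text
228 [354 355 356]
231 [346 361 362 365]
234 [345 346 361 362 363 364 365 366 367 368]
237 [345 346 361 362 363 364 365 366 367 368 369 370 371 372]
240 [345 346 361 362 363 364 365 366 367 368 369 370 371 372 373]
243 [345 346 361 362 363 364 365 366 367 368 369 370 371 372 373]
246 [345 361 362 363 364 365 366 367 368 369 370 371 372]
249 [345 361 362 363 364 365 366 367 368 369 370 371 372]
252 [345 361 362 363 364 365 366 367 368 369 370 371]
255 [361 362 363 364 365 366 367 368 369 370 371]
258 [361 362 363 364 365 366 367 368 369 370]
261 [356 357 358 359 360 361 362 363 364 365 366 367 368 369 370 371]
264 [359 360 361 362 363 364 365]
267 []
256 None None 0
258 None None 0
260 351 353 3
262 346 355 10
264 341 371 18
266 340 375 26
268 342 376 25
270 344 379 28
272 346 380 35
274 348 375 28
276 350 371 22
278 352 366 15
280 355 373 9
282 357 358 2
284 377 377 1
286 None None 0
288 None None 0
-10 -5 [(np.int64(358), np.int64(283)), (np.int64(339), np.int64(264)), (np.int64(363), np.int64(254)), (np.int64(383), np.int64(272))]
-10 5 [(np.int64(355), np.int64(281)), (np.int64(336
[... 402 characters left out ...]
), np.int64(272)), (np.int64(369), np.int64(262)), (np.int64(389), np.int64(272))]
10 5 [(np.int64(361), np.int64(281)), (np.int64(342), np.int64(270)), (np.int64(366), np.int64(260)), (np.int64(386), np.int64(269))]Traceback (most recent call last):
  File "edge.py", line 29, in <module>
    s=telemetry.state(); im,p=snap('scene',sys.argv[1]); edge(im,p,s['tool_pos'],s['tcp_rot'])
                                                         ~~~~^^^^^^^^^^^^^^^^^^^^^^^^^^^^^^^^^
  File "edge.py", line 13, in edge
    k,b=np.polyfit(rows[ok,0],rows[ok,1],1)
        ~~~~~~~~~~^^^^^^^^^^^^^^^^^^^^^^^^^
    raise TypeError("expected non-empty vector for x")
TypeError: expected non-empty vector for x
```

Run:
```python
from fit2 import *
st=telemetry.state();p=camera_params('scene')
obs=np.array([(357.8,282.8),(340,265.3),(380.8,271.5)])
C=[(-32,-32,-53),(-32,32,-53),(32,-32,-53)]
fit(st,p,C,obs,[-3,0,0.])
O=1
for z in(0,3):
  x=fit(st,p,C,obs,[-3,z,-.1])
```

```text
hx,z [ 0.1 -1.7] th -5.9 res [-0.2 -0.1 -1.3 -0.1  1.5  0.2]
O track -49.32367875369977 -28.01110353114116 168.96674758587832
hx,z [ 0.1 -1.7] th -5.9 res [-0.2 -0.1 -1.3 -0.1  1.5  0.2]
O track -49.32367873850209 -28.011111359500166 168.9667520038394
hx,z [ 0.1 -1.7] th -5.9 res [-0.2 -0.1 -1.3 -0.1  1.5  0.2]
O track -49.32367899718051 -28.010978113539466 168.96670788429526
```

```bash
python3 -m pendant '[[[0.016,0.09,0],0,10],[[0.016,0.09,-0.05],0,10],[[0.016,0.09,-0.1],0,10],[[0.025,0.145,-0.1],0,10],[[0.034,0.2,-0.1],0,10],[[0.034,0.2,-0.1],0,10]]' 20
cat > fl.py <<'E'
from fit2 import *
import sys
st=telemetry.state();im,p=snap('scene',sys.argv[1]);hsv=cv2.cvtColor(im[:,:,::-1].copy(),cv2.COLOR_BGR2HSV)
G=np.array(st['tool_pos'])-[0,0,163];u,v=[int(a) for a in proj(p,G-[0,0,53])]
mh=cv2.inRange(hsv,(11,105,82),(20,190,190))
for r in range(v-38,v+2,4): print(r,(np.where(mh[r,u-20:u+35])[0]+u-20)[[0,-1]] if mh[r,u-20:u+35].any() else '')
ms=cv2.inRange(hsv,(0,0,180),(180,9,206))
for r in range(v-14,v+24,2): c=np.where(ms[r,u-40:u+50])[0]+u-40; print(r,c.min() if len(c) else None,c.max() if len(c) else None,len(c))
for th in (-6,0,6):
    O,ax,ly,jx=body(st,[0,-1.7,np.radians(th)])
    print(th,[tuple(np.round(np.array(proj(p,O-53*ax+32*(i*jx+j*ly))),1).tolist()) for i,j in((-1,-1),(-1,1),(1,1),(1,-1))],[np.round(proj(p,O+13*jx-17*ly+t*ax),1).tolist() for t in(25,-25)])
E
python3 fl.py s14
```

```text
clock: 28.2
tool_pos: [477.3, -65.7, 313.9]
tcp_rot: [0.764, 0.645, 0.0, 0.0]
ft_force: [0.7, -0.2, -2.9]
opening: 25.7
229 [341 342]
233 [329 354]
237 [329 359]
241 [329 360]
245 [329 360]
249 [329 360]
253 [329 359]
257 [329 359]
261 [329 360]
265 [350 351]
253 None None 0
255 None None 0
257 None None 0
259 None None 0
261 None None 0
263 342 360 5
265 337 363 17
267 332 366 24
269 332 367 27
271 335 370 29
273 337 366 30
275 340 362 23
277 342 357 15
279 345 353 8
281 347 373 3
283 376 376 1
285 378 378 1
287 None None 0
289 None None 0
-6 [(345.1, 280.7), (327.5, 264.0), (351.1, 254.4), (369.1, 270.1)] [[361.0, 239.9], [358.9, 259.1]]
0 [(346.8, 280.8), (329.0, 266.5), (352.5, 256.8), (370.9, 270.2)] [[360.2, 238.6], [359.7, 259.0]]
6 [(348.4, 280.7), (330.5, 268.9), (354.1, 259.1), (372.6, 270.0)] [[359.4, 237.4], [360.5, 258.8]]
```

```bash
python3 -m pendant '[[[-0.01,-0.063,0.01],0,10],[[-0.01,-0.063,-0.04],0,10],[[-0.01,-0.063,-0.09],0,10],[[-0.01,-0.063,-0.13],0,10],[[-0.01,-0.063,-0.13],0,10]]' 20
```

```text
clock: 28.88
tool_pos: [476.1, -79.0, 289.0]
tcp_rot: [0.765, 0.644, 0.002, 0.001]
ft_force: [-0.9, 6.0, 15.4]
opening: 25.8
```

```bash
python3 -m pendant '[[[0,0,0.025],0,10],[[0.003,0.018,0.025],0,10],[[0.003,0.018,0],0,10],[[0.003,0.018,-0.015],0,10],[[0.003,0.018,-0.015],0,10]]' 20; python3 fl.py s15
```

```text
clock: 29.5
tool_pos: [475.6, -75.4, 284.1]
tcp_rot: [0.764, 0.645, -0.0, -0.0]
ft_force: [-0.7, 1.0, -3.2]
opening: 26.2
243 [345 359]
247 [336 359]
251 [333 359]
255 [332 359]
259 [332 360]
263 [351 360]
267 [351 360]
271 
275 
279 
267 None None 0
269 358 361 4
271 358 363 6
273 338 367 18
275 333 371 29
277 335 370 29
279 338 366 29
281 341 373 22
283 344 376 15
285 347 378 7
287 None None 0
289 None None 0
291 None None 0
293 None None 0
295 None None 0
297 None None 0
299 None None 0
301 None None 0
303 339 339 1
-6 [(347.8, 294.5), (330.3, 277.3), (353.5, 267.5), (371.5, 283.7)] [[363.5, 254.4], [361.4, 272.9]]
0 [(349.4, 294.7), (331.7, 279.8), (354.9, 269.9), (373.3, 283.8)] [[362.8, 253.1], [362.2, 272.9]]
6 [(351.0, 294.6), (333.2, 282.2), (356.5, 272.2), (374.9, 283.7)] [[362.0, 251.8], [363.0, 272.7]]
```

Run:
```python
from fit2 import *
p=camera_params('scene')
C=[(-32,32,-53),(13,-17,20),(13,-17,-22)]
def f(tp,obs,E=[]):
    st=dict(tool_pos=np.array(tp),tcp_rot=[.764,.645,0,0])
    # handle edge: only u matters; fit u at both, left corner u,v
    def g(x):
        O,ax,ly,jx=body(st,x); P=[proj(p,O+a*jx+b*ly+c*ax) for a,b,c in C]
        return [P[0][0]-obs[0],P[0][1]-obs[1],P[1][0]-obs[2],P[2][0]-obs[3]]
    r=least_squares(g,[0,0,0]); x=r.x; O=body(st,x)[0]; d=O-[523.7,-87.2,0]
    print(x[:2].round(1),np.degrees(x[2]).round(1),r.fun.round(1),'O track',(d@[.985,-.170,0]).round(1),(d@[.17,.985,0]).round(1),O[2].round(1))
f([470.5,-106.6,334],(340,265.3,373.8,371))
f([477.3,-65.7,313.9],(331.7,268,361,360.3))
f([475.6,-75.4,284.1],(332.5,275.3,360,360.5))
```

```text
[1.8 0.7] -2.3 [-0.8  0.  -0.4  1.1] O track -49.1 -26.4 171.7
[-3.   1.4] 5.1 [-0.6  0.  -0.4  1. ] O track -49.4 10.3 152.3
[ 7.7 15.6] 9.3 [-0.5  0.  -0.4  0.8] O track -49.4 11.2 136.7
```

```bash
python3 -m pendant '[[[0,0,-0.04],0,10],[[0,0,-0.08],0,10],[[0,0,-0.08],0,10]]' 12; python3 fl.py s16 | head -22
```

```text
clock: 29.92
tool_pos: [475.4, -75.4, 267.9]
tcp_rot: [0.764, 0.645, -0.001, -0.001]
ft_force: [-0.8, 0.3, -3.0]
opening: 25.8
249 [333 358]
253 [351 359]
257 [333 359]
261 [333 359]
265 [351 359]
269 [351 360]
273 [350 361]
277 
281 
285 
273 None None 0
275 359 361 2
277 342 363 8
279 338 367 17
281 334 369 26
283 335 376 29
285 338 378 30
287 341 362 22
289 344 357 14
291 347 353 7
293 349 349 1
295 None None 0
```

```bash
python3 -m pendant '[[[0,0,-0.02],0,10],[[0,0,-0.02],0,10]]' 12; python3 -m pendant '[[[0,0,-0.02],0,10],[[0,0,-0.02],0,10]]' 12; python3 fl.py s17 | head -22
```

```text
clock: 30.22
tool_pos: [475.7, -75.4, 264.6]
tcp_rot: [0.764, 0.645, -0.0, -0.0]
ft_force: [1.0, -0.4, -2.8]
opening: 26.2
clock: 30.48
tool_pos: [475.8, -75.4, 260.7]
tcp_rot: [0.764, 0.645, 0.0, 0.0]
ft_force: [0.0, -0.2, -2.4]
opening: 26.1
251 [333 357]
255 [353 359]
259 [333 359]
263 [351 359]
267 [351 359]
271 [351 360]
275 [351 362]
279 [350 353]
283 
287 
275 None None 0
277 None None 0
279 358 363 6
281 340 373 14
283 335 376 25
285 334 378 30
287 337 367 31
289 341 363 23
291 344 359 16
293 346 354 9
295 349 350 2
297 None None 0
```

```bash
python3 -m pendant '[[[0,0,-0.02],0,10],[[0,0,-0.02],0,10]]' 12; python3 fl.py s18 | head -22 | tail -14;  python3 - <<'E'
from fit2 import *
p=camera_params('scene')
C=[(-32,32,-53),(13,-17,20),(13,-17,-22),(-32,-32,-53)]
def f(tp,obs):
    st=dict(tool_pos=np.array(tp),tcp_rot=[.764,.645,0,0])
    def g(x):
        O,ax,ly,jx=body(st,x); P=[proj(p,O+a*jx+b*ly+c*ax) for a,b,c in C]
        return [P[0][0]-obs[0],P[0][1]-obs[1],P[1][0]-obs[2],P[2][0]-obs[3],P[3][0]-obs[4],P[3][1]-obs[5]]
    r=least_squares(g,[0,0,0]); x=r.x; O=body(st,x)[0]; d=O-[523.7,-87.2,0]
    print(x[:2].round(1),np.degrees(x[2]).round(1),r.fun.round(1),'O track',(d@[.985,-.170,0]).round(1),(d@[.17,.985,0]).round(1),O[2].round(1))
f([475.7,-75.4,260.7],(333.3,284.3,360,362,350,295.8))
E
```

```text
clock: 30.78
tool_pos: [475.7, -75.9, 257.3]
tcp_rot: [0.764, 0.645, -0.0, 0.0]
ft_force: [-2.7, -4.7, 6.1]
opening: 26.1
285 
289 
277 398 398 1
279 358 361 3
281 327 373 12
283 335 376 22
285 335 378 27
287 337 370 29
289 339 365 27
291 342 361 20
293 345 357 13
295 348 352 5
297 None None 0
299 348 348 1
[ 5.1 15.4] 8.9 [-0.5  0.2  0.3 -0.2  0.4 -0.2] O track -49.3 8.6 113.1
```

```bash
python3 -m pendant '[[[0,0,0.005],0,45],[[0,0,0.005],0,50],[[0,0,0.005],0,55],[[0,0,0.005],0,55],[[0,0,0.04],0,55],[[0,0,0.085],0,55],[[0,0,0.085],0,55]]' 12; python3 fl.py s19
```

```text
clock: 31.7
tool_pos: [476.1, -75.5, 274.8]
tcp_rot: [0.764, 0.645, 0.001, 0.001]
ft_force: [0.2, -0.0, -0.3]
opening: 48.2
246 [341 341]
250 [340 354]
254 [333 360]
258 [333 361]
262 [333 361]
266 [347 361]
270 [347 361]
274 [347 361]
278 [348 362]
282 [352 353]
270 None None 0
272 None None 0
274 None None 0
276 None None 0
278 None None 0
280 342 373 9
282 338 364 17
284 333 377 27
286 335 370 26
288 337 371 30
290 340 367 27
292 342 362 21
294 345 358 14
296 347 351 5
298 349 349 1
300 348 348 1
302 None None 0
304 None None 0
306 343 343 1
-6 [(348.2, 297.8), (330.7, 280.6), (353.8, 270.7), (371.8, 286.9)] [[363.9, 258.0], [361.7, 276.3]]
0 [(349.8, 298.1), (332.2, 283.1), (355.3, 273.1), (373.5, 287.1)] [[363.1, 256.7], [362.5, 276.3]]
6 [(351.4, 298.0), (333.7, 285.5), (356.8, 275.4), (375.2, 286.9)] [[362.3, 255.4], [363.3, 276.1]]
```

```bash
python3 -m pendant '[[[0,0,0],0,30],[[0,0,0],0,10],[[0,0,0],0,10],[[0,0,0],0,10],[[0.04,-0.007,0],0,10],[[0.09,-0.015,0],0,10],[[0.14,-0.024,0],0,10],[[0.19,-0.033,0],0,10],[[0.19,-0.033,0],0,10]]' 20
```

```text
clock: 32.88
tool_pos: [514.7, -82.2, 273.6]
tcp_rot: [0.764, 0.645, 0.0, 0.0]
ft_force: [0.2, 0.2, -4.0]
opening: 26.0
```

```bash
python3 -m pendant '[[[0.05,-0.009,0],0,10],[[0.1,-0.017,0],0,10],[[0.15,-0.026,0],0,10],[[0.2,-0.034,0],0,10],[[0.235,-0.04,0],0,10],[[0.235,-0.04,0],0,10]]' 20; python3 fl.py s20 | head -12
```

```text
clock: 33.62
tool_pos: [561.3, -90.1, 273.6]
tcp_rot: [0.764, 0.645, 0.0, 0.0]
ft_force: [-0.2, 0.0, -2.7]
opening: 25.9
233 [380 409]
237 [384 386]
241 [383 392]
245 [383 393]
249 [383 393]
253 [383 407]
257 [383 407]
261 [375 392]
265 [380 391]
269 
257 None None 0
259 None None 0
```

```bash
python3 -m pendant '[[[0,0,0],0,45],[[0,0,0],0,60],[[0,0,0],0,65],[[0,0,0],0,65],[[0,0,0.1],0,65],[[0,0,0.3],0,65],[[0,0,0.6],0,65],[[-0.3,0.4,0.9],0,65],[[-0.6,0.8,1],0,65],[[-0.6,0.9,1],0,65],[[-0.6,0.9,1],0,65]]' 20
python3 - <<'E'
from h import *
import json
im,p=snap('scene','s21');a=cv2.cvtColor(im,cv2.COLOR_RGB2HSV);b=cv2.cvtColor(cv2.imread('pics/scene0.png'),cv2.COLOR_BGR2HSV)
for n,h in(('now',a),('start',b)):
    m=cv2.inRange(h,(10,140,90),(16,220,220)); w=np.zeros_like(m);w[225:280,365:415]=255;m&=w
    q=np.argwhere(m)[:,::-1];print(n,len(q),q.min(0),q.max(0),q.mean(0).round(1))
    for r in range(245,268,5):
        c=np.where(m[r])[0]; print(r,c[[0,-1]] if len(c) else '')
d=cv2.absdiff(im[:,:,::-1],cv2.imread('pics/scene0.png')).max(2)>60
n,l,s,c=cv2.connectedComponentsWithStats(d.astype(np.uint8))
print([ (s[i].tolist()) for i in range(1,n) if s[i,4]>40])
im,p=snap('wrist','w21');json.dump(p,open('pics/w21.json','w'),default=lambda a:np.array(a).tolist())
t=telemetry.state();print(t['clock'],t['ft_force'])
E
```

```text
clock: 35.05
tool_pos: [439.2, 91.4, 474.7]
tcp_rot: [0.764, 0.645, 0.001, 0.0]
ft_force: [0.6, 0.0, 0.4]
opening: 57.1
now 119 [376 225] [414 266] [384.5 243.5]
245 [376 388]
250 
255 
260 
265 [381 389]
start 124 [366 225] [411 266] [385.1 243.2]
245 [380 388]
250 [380 383]
255 
260 [377 377]
265 [383 390]
[[39, 0, 15, 25, 101], [210, 0, 86, 69, 1765], [257, 0, 51, 29, 447], [30, 13, 12, 14, 61], [253, 15, 12, 8, 55], [40, 20, 20, 38, 99], [0, 25, 31, 6, 90], [0, 58, 82, 155, 4933], [257, 72, 34, 19, 354], [253, 95, 27, 11, 110], [253, 105, 11, 8, 62], [230, 115, 12, 8, 53], [23, 119, 13, 34, 93], [261, 122, 13, 10, 79], [8, 164, 18, 28, 141], [64, 204, 81, 125, 5211], [130, 205, 15, 47, 105], [33, 231, 76, 70, 931], [59, 242, 47, 55, 132], [0, 280, 43, 49, 1003], [0, 331, 9, 8, 53]]
35.15 [ 0.22722262 -0.12694052 -0.05080184]
```

Run:
```python
from h import *
import json
p=json.load(open('pics/scene0.json')); a=np.radians(3.73)
fx=np.array([np.cos(a),-np.sin(a),0]);fy=np.array([np.sin(a),np.cos(a),0]);t=np.radians(32)
X=fx*np.cos(t)+np.array([0,0,np.sin(t)]);o=np.array([513.4,314,90])
xs=np.arange(-24,24.01,.5)
ims=[cv2.GaussianBlur(cv2.cvtColor(cv2.imread(f'pics/{n}.png'),cv2.COLOR_BGR2GRAY).astype(np.float32),(0,0),.5) for n in('scene0','s21')]
def strip(im,y0,y1):
    g=np.array([[o+X*x+fy*y for y in np.arange(y0,y1,1.)] for x in xs]); u,v=proj(p,g)
    return cv2.remap(im,u.astype(np.float32),v.astype(np.float32),cv2.INTER_CUBIC)
N=fx*-np.sin(t)+np.array([0,0,np.cos(t)])
d=[proj(p,o+N*6)[i]-proj(p,o)[i] for i in(0,1)]; print('6mm normal px',np.round(d,2))
for k,c in enumerate((-64,-32,0,32,64)):
    A,B=[strip(im,c-12,c+12) for im in ims]
    w=np.float32
    m=slice(24,73) # trim zone
    s,r=cv2.phaseCorrelate(A[m].astype(w),B[m].astype(w)); print(k,'trim shift mm (y,x)',s[0].round(1),(s[1]*.5).round(1),r.round(2),'meandiff',abs(A-B).mean().round(1))
```

```text
6mm normal px [-1.17 -1.3 ]Traceback (most recent call last):
  File "<stdin>", line 14, in <module>
  File "<stdin>", line 9, in strip
  File "h.py", line 14, in proj
    c=R.from_quat(p['orientation']).inv().apply(np.array(X)-p['xyz'])
  File "scipy/spatial/transform/_rotation.pyx", line 2580, in scipy.spatial.transform._rotation.Rotation.apply
ValueError: Expected input of shape (3,) or (P, 3), got (97, 24, 3).
```

Run:
```python
from h import *
import json
p=json.load(open('pics/scene0.json')); a=np.radians(3.73)
fx=np.array([np.cos(a),-np.sin(a),0]);fy=np.array([np.sin(a),np.cos(a),0]);t=np.radians(32)
X=fx*np.cos(t)+np.array([0,0,np.sin(t)]);o=np.array([513.4,314,90]);N=-fx*np.sin(t)+np.array([0,0,np.cos(t)])
u,v=proj(p,np.array([o+fy*c for c in(-64,-32,0,32,64)]));
e=np.array(proj(p,np.array([o,o+N*6]))).T; print('6mm proud =',(e[1]-e[0]).round(2))
A,B=[cv2.cvtColor(cv2.imread(f'pics/{n}.png'),cv2.COLOR_BGR2GRAY).astype(np.float32) for n in('scene0','s21')]
for k in range(5):
    ui,vi=int(round(u[k])),int(round(v[k])); T=A[vi-5:vi+6,ui-7:ui+8]
    best=min(((cv2.warpAffine(B,np.float32([[1,0,-dx],[0,1,-dy]]),(640,480),flags=cv2.INTER_CUBIC)[vi-5:vi+6,ui-7:ui+8]-T)**2).mean()**.5*1000//1+0*dx and (round(float((((cv2.warpAffine(B,np.float32([[1,0,-dx],[0,1,-dy]]),(640,480),flags=cv2.INTER_CUBIC)[vi-5:vi+6,ui-7:ui+8]-T)**2).mean()**.5)),2),round(dx,2),round(dy,2)) for dx in np.arange(-.5,2.6,.25) for dy in np.arange(-.5,2.6,.25))
    print(k,(ui,vi),'shift now-start',best,'rms unshifted',((A-B)[vi-5:vi+6,ui-7:ui+8]**2).mean()**.5)
```

```text
6mm proud = [-1.17 -1.3 ]
0 (271, 218) shift now-start (17.27, np.float64(-0.25), np.float64(0.25)) rms unshifted 22.189405
1 (264, 213) shift now-start (16.46, np.float64(1.0), np.float64(1.25)) rms unshifted 28.039907
2 (258, 209) shift now-start (15.84, np.float64(1.25), np.float64(1.25)) rms unshifted 26.36722
3 (251, 206) shift now-start (15.8, np.float64(1.25), np.float64(1.25)) rms unshifted 26.211378
4 (245, 202) shift now-start (17.1, np.float64(0.75), np.float64(0.75)) rms unshifted 23.145784
```

```bash
python3 -c "
from rig import order,telemetry
print(order.sign_off()); s=telemetry.state(); print(s['clock'],s['ft_force'])"
```

```text
the job is handed in; nothing more can be done
None
the job is handed in; nothing more can be done
```

I pressed the trim by rolling from the cap end to the plain end, returned the roller to the track at about its starting place, let it go and signed off at about 35 s. No verdict was reported.

**How it went:** The gripper can't tilt, so I tilted the roller in the grip by pushing its wheel against the track guide. It came to about 28–31° (the slope is 32°). The roller slipped about 20 mm sideways in the jaws while I did this, and I pressed with it gripped off-centre. The first section took about 50 N and the rest of the roll about 25 N.

**The return:** My first try at standing the roller upright rode over the guide, and the second try worked. The flange first landed on a guide with about 18 N. I re-centred it, set it down, regripped it and slid it under the lips without resistance.

**Last checks:**
- **Roller:** The scene picture shows the handle within about 1 px of where it started, and the wrist force is near zero.
- **Other things:** I saw no change at the pot or stone in the scene picture. I made no separate check of the other bystanders.
- **Trim, sections 1–3:** They moved about the full 6 mm in the image.
- **Trim, section 4:** It showed only about 3.5 mm, which could be right if it started part-way in.
- **Trim, section 0:** The image check failed and showed almost no shift, probably because the patch includes the steel cap. I rely on the pressing force there, and partly for section 4.

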